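Put the stacked lids on the prepared vegetables

TASK

The washed lids lie in one stack, smallest on top. Take the stack apart and close each vegetable container with its own lid, the one of its colour and size, fully down and level on the rim. Leave the containers, the mug and the small white bowl standing where they are.

Things in the scene. Friction and masses are not known exactly. Their poses are not given: they have to be found in the camera images.
- lid_green: green lid, 150 mm long (its x) by 66 mm wide (y), 22 mm high, 60-90 g; at the start it lies on the worktop at the bottom of the stack, loose, nearly parallel, ends showing. Origin: centre of its underside, z up. From 10 to 22 mm above it: solid plate, flat top and sides, corner radius 12 mm. Below the plate: round-edged pale gasket ring 10 mm deep, outer edge 11.5 mm in. Grip the plate across its width; half a turn makes no difference.
- lid_blue: blue lid, 122 mm long (its x) by 63 mm wide (y), 22 mm high, 53-80 g; at the start it lies on the green lid, loose, nearly parallel, ends showing. Origin: centre of its underside, z up. From 10 to 22 mm above it: solid plate, flat top and sides, corner radius 12 mm. Below the plate: round-edged pale gasket ring 10 mm deep, outer edge 11.5 mm in. Grip the plate across its width; half a turn makes no difference.
- lid_orange: orange lid, 94 mm long (its x) by 60 mm wide (y), 22 mm high, 47-70 g; at the start it lies on the blue lid, loose, nearly parallel, ends showing. Origin: centre of its underside, z up. From 10 to 22 mm above it: solid plate, flat top and sides, corner radius 12 mm. Below the plate: round-edged pale gasket ring 10 mm deep, outer edge 11.5 mm in. Grip the plate across its width; half a turn makes no difference.
- lid_red: red lid, 66 mm long (its x) by 57 mm wide (y), 22 mm high, 40-60 g; at the start it lies on the orange lid, loose, nearly parallel, ends showing. Origin: centre of its underside, z up. From 10 to 22 mm above it: solid plate, flat top and sides, corner radius 12 mm. Below the plate: round-edged pale gasket ring 10 mm deep, outer edge 11.5 mm in. Grip the plate across its width; half a turn makes no difference.
- box_green: loose open white container, green rim band, with cucumber slices (below 35 mm); outside 144 mm long (its x) by 60 mm wide (y), 55 mm high, walls 4 mm. Origin: centre of its underside, z up. Takes the green lid, lengths parallel, either way round: the gasket goes inside the walls (4.5 mm play), the plate rests on the rim, 3 mm over it all round; the seated lid's origin is 45 mm above this one.
- box_blue: loose open white container, blue rim band, with aubergine slices (below 35 mm); outside 116 mm long (its x) by 57 mm wide (y), 55 mm high, walls 4 mm. Origin: centre of its underside, z up. Takes the blue lid, lengths parallel, either way round: the gasket goes inside the walls (4.5 mm play), the plate rests on the rim, 3 mm over it all round; the seated lid's origin is 45 mm above this one.
- box_orange: loose open white container, orange rim band, with carrot slices (below 35 mm); outside 88 mm long (its x) by 54 mm wide (y), 55 mm high, walls 4 mm. Origin: centre of its underside, z up. Takes the orange lid, lengths parallel, either way round: the gasket goes inside the walls (4.5 mm play), the plate rests on the rim, 3 mm over it all round; the seated lid's origin is 45 mm above this one.
- box_red: loose open white container, red rim band, with cherry tomatoes (below 35 mm); outside 60 mm long (its x) by 51 mm wide (y), 55 mm high, walls 4 mm. Origin: centre of its underside, z up. Takes the red lid, lengths parallel, either way round: the gasket goes inside the walls (4.5 mm play), the plate rests on the rim, 3 mm over it all round; the seated lid's origin is 45 mm above this one.
- mug: bystander: white mug, 76 mm across and 85 mm high, handle to its +y, between the robot and the containers; origin: centre of its underside
- bowl: bystander: small white bowl, 120 mm across and 55 mm high, beyond the containers; origin: centre of its underside
There are look-alikes about, which are no part of the job. Leave any turquoise look-alike of the lid_red alone.

How it is judged (in metres and radians):
At the end, for the whole second after the job is handed in: Each of the four lids lies on the container of its own colour: centres within 10 mm, lengths parallel within 0.3 rad, level within 0.06 rad, seated on the rim within 3 mm in height, at rest and let go. Containers, mug and bowl stand upright within 40 mm of where they began (horizontal distance between lid_green and box_green below 0.01 m and z of lid_green in the frame of box_green between 0.042 and 0.048 m and angle between the x axis of lid_green and the x axis of box_green, either way round below 0.3 rad and angle between each of lid_green, box_green, lid_blue, box_blue, lid_orange, box_orange, lid_red, box_red's own z axis and vertical below 0.06 rad and linear speed of each of lid_green, box_green, lid_blue, box_blue, lid_orange, box_orange, lid_red, box_red below 0.02 m/s and distance of each of box_green, box_blue, box_orange, box_red, mug, bowl from where it was at the start of the episode below 0.04 m and horizontal distance between lid_blue and box_blue below 0.01 m and z of lid_blue in the frame of box_blue between 0.042 and 0.048 m and angle between the x axis of lid_blue and the x axis of box_blue, either way round below 0.3 rad and horizontal distance between lid_orange and box_orange below 0.01 m and z of lid_orange in the frame of box_orange between 0.042 and 0.048 m and angle between the x axis of lid_orange and the x axis of box_orange, either way round below 0.3 rad and horizontal distance between lid_red and box_red below 0.01 m and z of lid_red in the frame of box_red between 0.042 and 0.048 m and angle between the x axis of lid_red and the x axis of box_red, either way round below 0.3 rad and angle between each of mug, bowl's own z axis and vertical below 0.1 rad); the robot touches nothing.
It fails at once if a container is shoved more than 40 mm or tipped (distance of any of box_green, box_blue, box_orange, box_red from where it was at the start of the episode above 0.04 m or angle between any of box_green, box_blue, box_orange, box_red's own z axis and vertical above 0.35 rad).
It fails at once if the mug or the white bowl is shoved more than 40 mm or tipped (distance of any of mug, bowl from where it was at the start of the episode above 0.04 m or angle between any of mug, bowl's own z axis and vertical above 0.35 rad).
It also fails if it takes over 120 s, if anything falls off the work surface, if the arm or the gripper's body presses on something with over 40 N, if the wrist force passes 120 N, or if a joint passes its speed limit or range.

ROBOT

A 6-joint arm with a two-finger parallel gripper is mounted at the origin on the work surface. World frame = base frame: x ahead of the robot, y to its left, z up, the work surface at z = 0. Lengths are in m, angles in degrees, forces in N, time in s.
With the tool pointing down it reaches from about 0.4 to 0.825 m from the base axis. Payload 7 kg.
Tool frame: the origin (TCP) lies at the very end of the fingers, on their centre line; the grasp point (between the pads) lies 19 mm behind it; x points along the fingers, y is the direction in which the jaws open and shut, and the axes are right-handed (so a half turn about x gives the same grasp; the last joint's range is limited). The gripper opens to 88 mm and grips with 3 to 60 N. Pads are 19 mm wide; open, the fingers measure 130 mm over their backs; the gripper's body (78 mm by 193 mm) begins 47 mm behind the grasp point.
Start: joints at [-57.691, 20.546, 0.682, 0, -70.136, -16.507], TCP at [0.184, -0.649, 0.227] pointing down, gripper open.
Joint ranges: [-176.03, 176.03], [-82.01, 121.73], [-58.28, 71.71], [-173.87, 95.51], [-174.79, -0.11], [-173.66, 173.66]. Speed limits (degrees/s): [136.94, 136.94, 172.46, 180, 180, 180].

INTERFACE

Orientations are given as [roll, pitch, yaw] about the fixed x, y, z axes, in that order (R = Rz(yaw) Ry(pitch) Rx(roll)).
In Python, from plant import * gives the robot as it stands. The module is installed in compiled form; this text tells all that it offers.
- The arm moves only by the shell command python3 -m creep 'ROWS' [FORCE]. ROWS is a JSON object of lists of equal length, an entry for each row: "jaw": the closure, from -1 (fully open) to 1 (shut); "translation": the shift along the tool's x, y, z in m, a list of three; "roll": the turn about the tool's x in rad. A call has exactly 10 rows; each row shifts and turns the commanded pose from where the row before left it, along the tool's axes as they then stand; what a row does not reach is not made up. A row lasts 1/10 s, in which the tool goes at most 50 mm and 8.59 degrees, less where a joint would pass 70% of its speed; a pose out of reach is approached as far as the arm can. A call with a gripper value outside its range is refused whole. The fingers move at their own pace and stop on an object; FORCE is the grip in N (left out, the last holds). Time passes only in rows, so rows that do not move let the fingers close, or fill a call up. It gives the time, the measured TCP pose, the force and the opening at its end, in the units of the state.
- get_state(): the state, without advancing time (a new reading comes with each control period).
- capture(name): name is "side" or "top" or "wrist"; returns a dict with "image" (400x640x3 uint8, red, green, blue), "fovy" (degrees; the focal length in pixels is half the picture's height over the tangent of half this angle, whatever the lens; pixels are square), "cx", "cy" (the principal point, pixels), "pose" (4x4, takes a point from camera to world coordinates); the wrist camera has in their place "tool_from_camera" (4x4, takes a point from camera to tool coordinates, whose origin is the TCP and whose axes are the tool frame's). Camera axes: x right, y up, looking along -z (the intrinsics and any distortion apply to the point x, -y, -z); pixel columns grow to the right and rows downward; lengths in m; the calibration is good to about 2 mm. A picture is of the moment at which its call begins: read the wrist's pose just before it. There is no depth.
- close_job(): hands the job in, once; it reports no verdict.
The state is a dict: "time_s": time; "joints": joint angles; "qd": joint speeds; "joint_torque": joint torques, N m; "tcp_pos": TCP position; "eef_rot": TCP orientation; "contact_force": force on the tool from outside, world axes, zero at the start; "moment": the same for the moment, N m; "gripper_width": finger opening in m.
Only numpy, scipy, OpenCV 4.12 (cv2) and the standard library are available. Lean on these libraries where they do the work, as an engineer would, in place of code of your own. Each camera call takes 0.05 s, during which the arm holds its last target.

## Working session

There is one attempt and no reset: what is moved stays moved. The work goes in short steps, Python scripts to look and compute and a shell command to move; the robot and the scene stay as the last step left them, time stands still between calls to the robot, and variables do not carry over. Pictures are saved under pics/ and viewed, and the job is handed in when it is done.

```bash
mkdir -p pics; python3 - <<'E'
from plant import *
import cv2
s=get_state()
print(s)
for n in ["side","top","wrist"]:
    c=capture(n)
    print(n,{k:v for k,v in c.items() if k!="image"})
    cv2.imwrite(f"pics/{n}0.png",c["image"][:,:,::-1])
E
```

```text
{'time_s': 0.0, 'joints': array([-5.76904999e+01,  2.05930908e+01,  6.33316258e-01, -1.95808766e-02,
       -7.01369397e+01, -1.65058722e+01]), 'qd': array([-0.06630865,  0.1209631 ,  0.06620073,  0.06826427, -0.08089039,
        0.05013814]), 'joint_torque': array([ 9.37901241e-04, -5.82718241e+01,  2.93059838e+01,  6.99734196e+00,
        6.71107948e-03, -2.29008247e-04]), 'tcp_pos': array([ 0.18365063, -0.64901768,  0.22560224]), 'eef_rot': array([ 95.7314309 ,  89.90154914, 111.52839021]), 'contact_force': array([-0.31468486, -0.90712361,  0.2573828 ]), 'moment': array([-0.00632652,  0.01112614, -0.0044647 ]), 'gripper_width': 0.08766067067757803}
side {'fovy': 49.87846794287634, 'cx': 312.7754002571206, 'cy': 199.45553200612008, 'pose': array([[-0.95281658,  0.17864647, -0.24540989,  0.28671956],
       [-0.30315512, -0.60108829,  0.73945239,  0.94029744],
       [-0.01541245,  0.77895976,  0.62688448,  0.81346391],
       [ 0.        ,  0.        ,  0.        ,  1.        ]])}
top {'fovy': 47.510011553649875, 'cx': 317.740251521465, 'cy': 208.5247719248437, 'pose': array([[-0.02938884,  0.99736682, -0.06630029,  0.4753578 ],
       [-0.99952532, -0.02993622, -0.00727755,  0.04080873],
       [-0.00924317,  0.06605494,  0.99777318,  1.469377  ],
       [ 0.        ,  0.        ,  0.        ,  1.        ]])}
wrist {'fovy': 66.68215498984969, 'cx': 324.5622144158937, 'cy': 202.1295648587637, 'tool_from_camera': array([[ 4.15382087e-04,  3.01355591e-01, -9.53511738e-01,
        -1.57982215e-01],
       [ 9.99999854e-01,  2.04392411e-04,  5.00231726e-04,
         1.51383362e-04],
       [ 3.45638191e-04, -9.53511807e-01, -3.01355462e-01,
        -8.30363352e-02],
       [ 0.00000000e+00,  0.00000000e+00,  0.00000000e+00,
         1.00000000e+00]])}
```

View pics/top0.png

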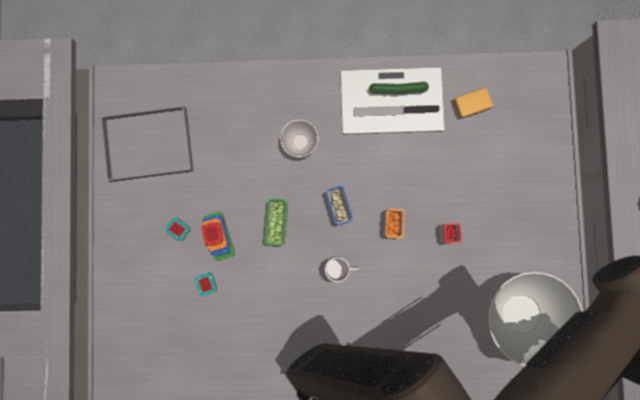

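View pics/side0.png

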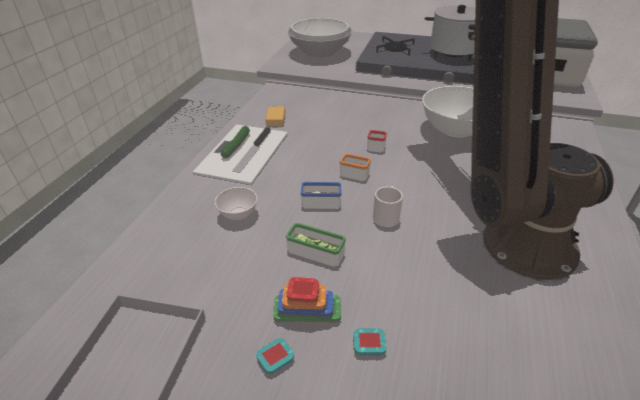

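View pics/wrist0.png

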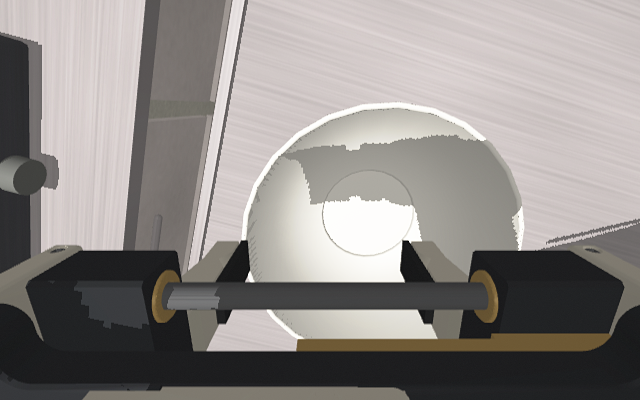

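The top view shows the stack at about (214,236). The green, blue, orange and red boxes are at (276,222), (340,205), (394,223) and (452,233), the mug at (336,269) and the bowl at (299,139).

Possible confusions for the red lid:
- Turquoise-rimmed look-alikes at (178,229) and (206,284): no.
- box_red at (452,233): a container, not a lid.
- Solid red plate on top of the stack at (213,234): this is the one I want.

I'll check this in a crop and measure next.

```bash
cat > h.py <<'E'
from plant import *
import numpy as np, cv2
from scipy.spatial.transform import Rotation as Ro
def Rt(s): return Ro.from_euler('xyz',s['eef_rot'],degrees=True).as_matrix()
def cam(n):
    s=get_state(); c=capture(n)
    if n=='wrist':
        T=np.eye(4);T[:3,:3]=Rt(s);T[:3,3]=s['tcp_pos'];c['pose']=T@c['tool_from_camera']
    c['f']=200/np.tan(np.radians(c['fovy']/2)); return c
def ray(c,uv,z):
    uv=np.atleast_2d(uv).astype(float)
    d=np.c_[(uv[:,0]-c['cx'])/c['f'],-(uv[:,1]-c['cy'])/c['f'],-np.ones(len(uv))]@c['pose'][:3,:3].T
    o=c['pose'][:3,3]; t=(z-o[2])/d[:,2]
    return o+d*t[:,None]
def proj(c,P):
    q=(np.asarray(P)-c['pose'][:3,3])@c['pose'][:3,:3]
    return c['cx']+c['f']*q[0]/-q[2], c['cy']-c['f']*q[1]/-q[2]
HUE={'green':(45,75),'blue':(105,125),'orange':(7,20),'red':None}
def mask(c,col,smin=110,vmin=60):
    h=cv2.cvtColor(c['image'],cv2.COLOR_RGB2HSV)
    H,S,V=cv2.split(h)
    m=((H<6)|(H>173)) if col=='red' else ((H>=HUE[col][0])&(H<=HUE[col][1]))
    return (m&(S>smin)&(V>vmin)).astype(np.uint8)*255
def rect(P):
    (cx,cy),(w,l),a=cv2.minAreaRect((P[:,:2]*1000).astype(np.float32))
    if w>l: w,l,a=l,w,a-90   # a: direction of width; length dir = a+90
    yaw=(a+90+90)%180-90
    return cx/1000,cy/1000,l,w,yaw
def plan(x,y,z,yaw):
    """yaw = length direction of the lid (deg); tool z-ish along the length, y across"""
    s=get_state();R=Rt(s)
    d=R.T@(np.array([x,y,z])-s['tcp_pos'])
    ly=np.degrees(np.arctan2(R[1,1],R[0,1]))   # jaw dir
    dr=((yaw+90-ly)+90)%180-90   # world yaw change wanted
    print('t',round(s['time_s'],2),'tcp',s['tcp_pos'].round(4),'jawdir',round(ly,1),'j1,j6',s['joints'][[0,5]].round(1))
    print(' toolshift(before turn)',d.round(4),' roll(rad)',round(-np.radians(dr),4),'deg world',round(dr,1),
      'tilt deg',round(np.degrees(np.arccos(-R[2,0])),2))
E
python3 - <<'E'
from h import *
c=cam('top')
for col in HUE:
    for smin in (110,):
        m=mask(c,col,smin)
        cs,_=cv2.findContours(m,cv2.RETR_EXTERNAL,cv2.CHAIN_APPROX_NONE)
        for k in cs:
            if cv2.contourArea(k)>40:
                u=k[:,0].mean(0)
                print(col,u.round(0),cv2.contourArea(k),[ [round(v,4) for v in rect(ray(c,k[:,0],z))] for z in (0.055,)])
i=c['image'][180:310,150:480]
cv2.imwrite('pics/topcrop.png',cv2.resize(i,None,fx=2.4,fy=2.4,interpolation=cv2.INTER_CUBIC)[:,:,::-1])
E
```

```text
green [225. 254.] 50.5 [[0.4357, 0.3437, 59.9229, 25.0681, -57.8974]]
blue [221. 251.] 55.0 [[0.4462, 0.3565, 59.4078, 19.8923, -66.4491]]
orange [218. 243.] 94.5 [[0.4712, 0.3637, 67.5766, 38.7592, -48.3782]]
orange [211. 222.] 42.0 [[0.5384, 0.3858, 56.8148, 14.8468, -85.3643]]
orange [394. 223.] 479.5 [[0.5172, -0.1845, 87.5235, 55.8719, -2.393]]
orange [473. 102.] 682.0 [[0.89, -0.4485, 110.8377, 67.5691, -73.1477]]
red [205. 284.] 100.0 [[0.3464, 0.4066, 38.1676, 29.2261, 17.8275]]
red [452. 233.] 291.5 [[0.4818, -0.3627, 59.8943, 53.0269, 2.3235]]
red [212. 233.] 341.0 [[0.5017, 0.3823, 64.8616, 59.316, 9.6088]]
red [177. 229.] 101.0 [[0.5191, 0.493, 37.8648, 30.2705, 52.064]]
```

View pics/topcrop.png

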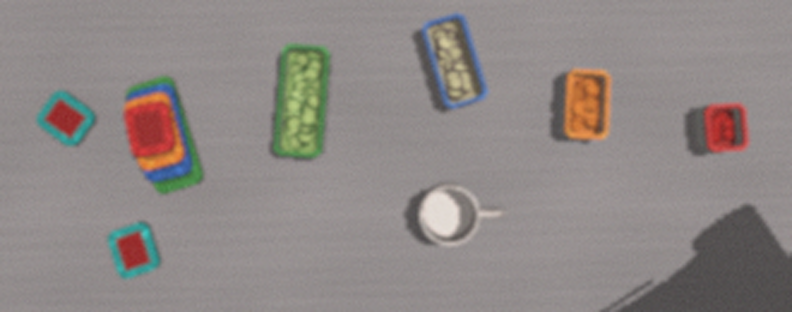

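The crop confirms it: the solid red plate with the rounded gasket edge tops the stack. The two others have turquoise rims with red centres. Next I'll survey the boxes from the wrist camera on the way over.

```bash
python3 - <<'E'
from h import *
plan(0.48,-0.363,0.23,2)
R=Rt(get_state());print(R.round(3))
E
```

```text
t 0.2 tcp [ 0.1837 -0.6492  0.226 ] jawdir 105.8 j1,j6 [-57.7 -16.5]
 toolshift(before turn) [-0.0039  0.1947  0.363 ]  roll(rad) 0.2408 deg world -13.8 tilt deg 0.06
[[-0.    -0.272  0.962]
 [ 0.001  0.962  0.272]
 [-1.     0.001 -0.   ]]
```

```bash
python3 -m creep '{"jaw":[-1,-1,-1,-1,-1,-1,-1,-1,-1,-1],"translation":[[0,0.0216,0.0403],[0,0.0216,0.0403],[0,0.0216,0.0403],[0,0.0216,0.0403],[0,0.0216,0.0403],[0,0.0216,0.0403],[0,0.0216,0.0403],[0,0.0216,0.0403],[0,0.0216,0.0403],[0,0,0]],"roll":[0,0,0,0,0,0,0,0,0.12,0.12]}'; cat >> h.py <<'E'
def boxlook(name,cols,z=0.055,smin=110):
    c=cam('wrist')
    cv2.imwrite(f'pics/{name}.png',c['image'][:,:,::-1])
    for col in cols:
        cs,_=cv2.findContours(mask(c,col,smin),cv2.RETR_EXTERNAL,cv2.CHAIN_APPROX_NONE)
        for k in cs:
            if cv2.contourArea(k)>300:
                r=rect(ray(c,k[:,0],z)); print(col,k[:,0].mean(0).round(0),np.r_[r].round(4))
    return c
E
python3 - <<'E'
from h import *
boxlook('w_red',['red'])
plan(0.517,-0.1845,0.23,-2.4)
E
```

```text
time_s: 1.2
tcp_pos: [0.4832, -0.3603, 0.2263]
eef_rot: [24.3, 90.0, 26.3]
contact_force: [-0.5, -0.6, -0.2]
gripper_width: 0.0874
red [322. 180.] [ 0.4796 -0.3642 61.5333 52.146   2.0156]
t 1.25 tcp [ 0.4817 -0.3615  0.2262] jawdir 91.6 j1,j6 [-18.3 -70.1]
 toolshift(before turn) [-0.0037  0.176   0.0402]  roll(rad) 0.0696 deg world -4.0 tilt deg 0.02
```

View pics/w_red.png

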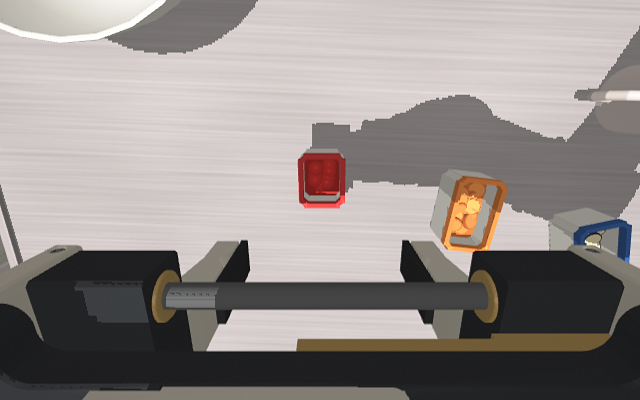

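```bash
python3 -m creep '{"jaw":[-1,-1,-1,-1,-1,-1,-1,-1,-1,-1],"translation":[[0,0.035,0.008],[0,0.035,0.008],[0,0.035,0.008],[0,0.035,0.008],[0,0.036,0.008],[0,0,0],[0,0,0],[0,0,0],[0,0,0],[0,0,0]],"roll":[0,0,0,0,0,0.07,0,0,0,0]}'; 
python3 - <<'E'
from h import *
c=boxlook('w_orange',['orange','blue','red'])
plan(0.575,-0.005,0.23,15)
t=cam('top')
m=mask(t,'blue',70)
cs,_=cv2.findContours(m,cv2.RETR_EXTERNAL,cv2.CHAIN_APPROX_NONE)
for k in cs:
   if len(k)>20: print(k[:,0].mean(0),np.r_[rect(ray(t,k[:,0],.055))].round(4))
m=mask(t,'green',70)
cs,_=cv2.findContours(m,cv2.RETR_EXTERNAL,cv2.CHAIN_APPROX_NONE)
for k in cs:
   if len(k)>20: print(k[:,0].mean(0),np.r_[rect(ray(t,k[:,0],.055))].round(4))
E
```

```text
time_s: 2.25
tcp_pos: [0.5132, -0.1871, 0.2264]
eef_rot: [179.9, 90.0, 177.9]
contact_force: [0.4, -0.4, -0.6]
gripper_width: 0.0876
orange [451. 344.] [ 7.343000e-01 -2.530000e-02  4.135476e+02  2.769570e+01  8.805060e+01]
orange [486. 296.] [6.66200e-01 9.20000e-03 8.08333e+01 3.05335e+01 1.26362e+01]
orange [163. 296.] [  0.6524  -0.3944  81.5748  30.6112 -16.616 ]
orange [326. 188.] [ 0.5153 -0.1862 89.7789 55.129  -4.7615]
blue [468. 216.] [ 5.66800e-01 -2.04000e-02  1.00069e+02  6.03602e+01  1.53365e+01]
red [163. 159.] [ 0.48   -0.362  61.2267 56.7081  2.2497]
t 2.3 tcp [ 0.5133 -0.187   0.2265] jawdir 88.0 j1,j6 [  0.5 -92.5]
 toolshift(before turn) [-0.0036  0.184   0.0554]  roll(rad) -0.2962 deg world 17.0 tilt deg 0.01
[220.25       250.61363636] [  0.4469   0.3579  60.9636  18.9693 -67.6959]
[217.20895522 221.65671642] [ 0.5375  0.3654 81.9761 38.773  56.1508]
[335.5106383 189.       ] [ 6.26300e-01 -4.20000e-03  5.68796e+01  2.30041e+01 -8.85424e+01]
[226.42352941 246.98823529] [  0.4607   0.3356 100.1964  52.0966 -24.2883]
[212.24324324 214.43243243] [  0.5606   0.3825  58.1458   9.5314 -79.1522]
[275.125      221.45833333] [  0.5338   0.1848 142.3441  61.3708  -6.6105]
[398.52542373  87.61864407] [  0.9451  -0.2176 177.7045  28.0351  89.4935]
```

View pics/w_orange.png

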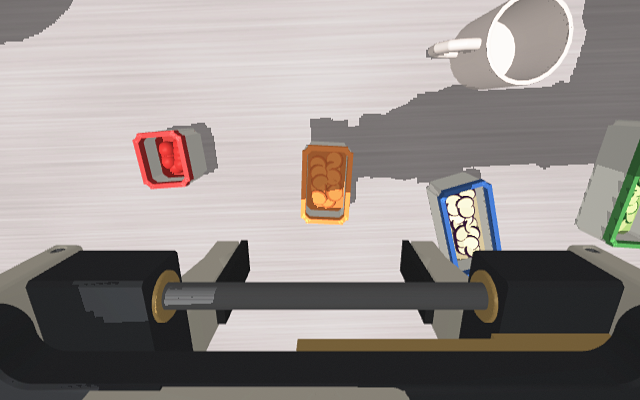

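```bash
cat >> h.py <<'E'
def mom(P):
    k=(P[:,:2]*1000).astype(np.float32).reshape(-1,1,2)
    o=k.mean(0); M=cv2.moments(k-o)
    a=0.5*np.degrees(np.arctan2(2*M['mu11'],M['mu20']-M['mu02']))
    cx,cy=M['m10']/M['m00']+o[0,0],M['m01']/M['m00']+o[0,1]
    return cx/1000,cy/1000,M['m00'],a
def look(name,cols,z=0.055,smin=110):
    c=cam('wrist'); cv2.imwrite(f'pics/{name}.png',c['image'][:,:,::-1])
    for col in cols:
        cs,_=cv2.findContours(mask(c,col,smin),cv2.RETR_EXTERNAL,cv2.CHAIN_APPROX_NONE)
        for k in cs:
            if cv2.contourArea(k)>300 and len(k)>20:
                k=cv2.convexHull(k)
                P=ray(c,k[:,0],z)
                print(col,k[:,0].mean(0).round(0),'rect',np.r_[rect(P)].round(4),'mom',np.r_[mom(P)].round(4))
    return c
E
python3 -m creep '{"jaw":[-1,-1,-1,-1,-1,-1,-1,-1,-1,-1],"translation":[[0,0.036,0.023],[0,0.036,0.023],[0,0.036,0.023],[0,0.036,0.023],[0,0.036,0.023],[0,0,0],[0,0,0],[0,0,0],[0,0,0],[0,0,0]],"roll":[0,0,0,0,0,-0.15,-0.14,0,0,0]}'; 
python3 - <<'E'
from h import *
c=look('w_blue',['orange','blue'])
plan(0.583,0.18,0.25,-3)
E
```

```text
time_s: 3.35
tcp_pos: [0.6345, -0.0108, 0.2267]
eef_rot: [-1.8, 90.0, 12.7]
contact_force: [0.2, 0.1, 0.3]
gripper_width: 0.0878
orange [470. 342.] rect [ 8.011000e-01  2.075000e-01  4.139977e+02  2.773110e+01 -7.554910e+01] mom [ 7.9900000e-01  2.2100000e-01  9.8658958e+03 -7.4624100e+01]
orange [484. 296.] rect [ 0.7259  0.2213 81.1018 29.7767 30.354 ] mom [7.2620000e-01 2.2060000e-01 1.9952072e+03 3.2955600e+01]
orange [166. 295.] rect [ 0.8268 -0.1701 81.6407 30.6273 -0.2072] mom [ 8.2670000e-01 -1.6930000e-01  2.0246167e+03 -3.8595000e+00]
orange [172.  45.] rect [ 0.5226 -0.185  75.6872 59.2082 -4.8043] mom [ 5.2700000e-01 -1.8380000e-01  3.8193403e+03 -2.9624100e+01]
blue [330. 120.] rect [ 5.775000e-01 -1.590000e-02  1.158533e+02  5.771290e+01  1.533330e+01] mom [ 5.7750000e-01 -1.5800000e-02  6.5327728e+03  1.5288800e+01]
t 3.4 tcp [ 0.6345 -0.0108  0.2267] jawdir 104.5 j1,j6 [ 16.6 -92.1]
 toolshift(before turn) [-0.0233  0.1976 -0.0021]  roll(rad) 0.3052 deg world -17.5 tilt deg 0.01
```

View pics/w_blue.png

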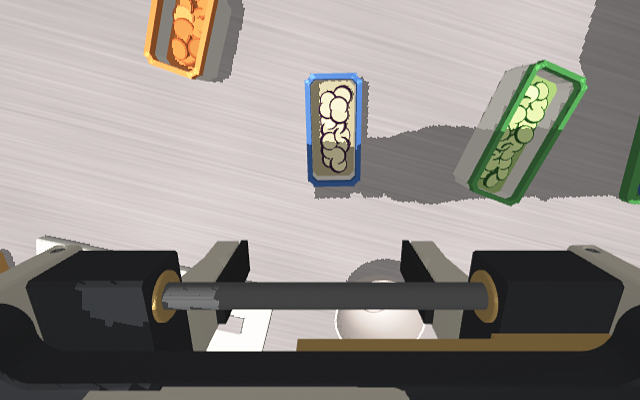

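```bash
python3 -m creep '{"jaw":[-1,-1,-1,-1,-1,-1,-1,-1,-1,-1],"translation":[[-0.005,0.04,0],[-0.005,0.04,0],[-0.005,0.04,0],[-0.005,0.04,0],[-0.003,0.037,0],[0,0,0],[0,0,0],[0,0,0],[0,0,0],[0,0,0]],"roll":[0,0,0,0,0,0.15,0.15,0,0,0]}'; 
python3 - <<'E'
from h import *
c=look('w_green',['green','blue'])
plan(0.53,0.378,0.25,14)
E
```

```text
time_s: 4.4
tcp_pos: [0.5849, 0.1798, 0.2496]
eef_rot: [34.2, 90.0, 31.8]
contact_force: [-0.2, 0.3, 0.2]
gripper_width: 0.0876
green [474.  81.] rect [  0.4941   0.3538 135.0486  62.6097  16.2268] mom [4.9310000e-01 3.5250000e-01 7.9186297e+03 1.5144200e+01]
blue [164. 180.] rect [ 5.771000e-01 -1.370000e-02  1.161489e+02  6.274190e+01  1.534720e+01] mom [ 5.771000e-01 -1.380000e-02  7.139362e+03  1.503600e+01]
blue [486.  97.] rect [  0.4965   0.3654 117.0667  64.3757  12.4852] mom [4.9600000e-01 3.6540000e-01 7.2294796e+03 1.2613300e+01]
t 4.45 tcp [0.5849 0.1798 0.2496] jawdir 87.6 j1,j6 [  35.4 -127.8]
 toolshift(before turn) [-0.0004  0.1957 -0.0632]  roll(rad) -0.2869 deg world 16.4 tilt deg 0.0
```

View pics/w_green.png

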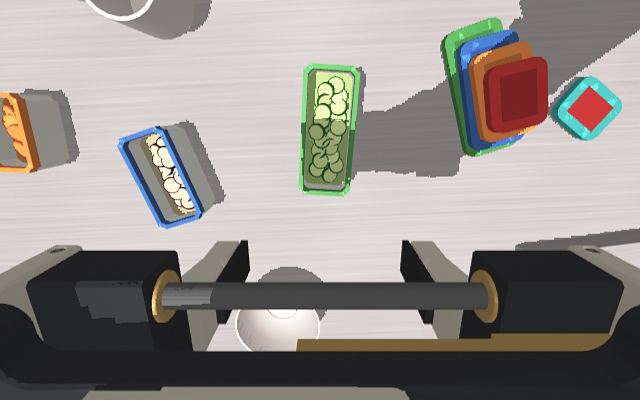

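```bash
python3 - <<'E'
from h import *
c=look('w_green2',['green'],smin=70)
E
python3 -m creep '{"jaw":[-1,-1,-1,-1,-1,-1,-1,-1,-1,-1],"translation":[[0,0.039,-0.012],[0,0.039,-0.012],[0,0.039,-0.012],[0,0.039,-0.012],[0,0.039,-0.012],[0,0,0],[0,0,0],[0,0,0],[0,0,0],[0,0,0]],"roll":[0,0,0,0,0,-0.14,-0.14,0,0,0]}'; 
python3 - <<'E'
from h import *
for col,z in (('red',.088),('orange',.066),('blue',.044),('green',.022)):
    c=look('w_stack',[col],z=z,smin=80)
E
```

```text
green [329. 128.] rect [  0.5319   0.1848 144.6456  61.1303  -6.2073] mom [ 5.316000e-01  1.848000e-01  8.692558e+03 -6.098000e+00]
green [476.  85.] rect [  0.4942   0.3537 136.2701  63.1448  16.1722] mom [4.9340000e-01 3.5280000e-01 8.0912301e+03 1.5412500e+01]
time_s: 5.5
tcp_pos: [0.5336, 0.3773, 0.2496]
eef_rot: [55.7, 90.0, 69.0]
contact_force: [-0.5, 0.4, 0.6]
gripper_width: 0.0876
red [422. 184.] rect [ 0.5073  0.479  36.2015 28.8421 53.1331] mom [5.0740000e-01 4.7900000e-01 1.0288121e+03 5.3421000e+01]
red [331. 154.] rect [ 0.4997  0.3758 65.7609 56.7285 10.7728] mom [4.9960000e-01 3.7590000e-01 3.5371553e+03 1.0195800e+01]
red [396.  24.] rect [ 0.3623  0.4063 32.3318 28.764  17.5835] mom [3.628000e-01 4.063000e-01 8.853686e+02 3.119830e+01]
orange [497. 343.] rect [  0.7142   0.6013 429.515   30.4638 -76.6503] mom [ 7.13000000e-01  6.11800000e-01  1.14882091e+04 -7.57846000e+01]
orange [485. 294.] rect [ 0.6358  0.6167 84.5286 32.1882 27.9492] mom [6.3620000e-01 6.1600000e-01 2.2243947e+03 3.2065000e+01]
orange [165. 294.] rect [ 0.7326  0.209  84.5951 31.8698 -1.3038] mom [ 7.3250000e-01  2.0980000e-01  2.2056646e+03 -4.8677000e+00]
orange [340. 116.] rect [  0.4636   0.368   58.1817  24.6579 -74.5208] mom [ 4.6390000e-01  3.7000000e-01  1.2276075e+03 -7.2055200e+01]
blue [ 18. 168.] rect [ 5.834000e-01  1.070000e-02  1.126835e+02  3.270580e+01 -4.488700e+00] mom [5.9690000e-01 4.9000000e-03 2.0020251e+03 3.0284000e+00]
blue [334.  98.] rect [  0.4473   0.3625  62.5514  23.9967 -72.575 ] mom [ 4.4850000e-01  3.6230000e-01  1.3340971e+03 -7.4116600e+01]
green [326.  88.] rect [  0.4468   0.3455  89.2833  49.8855 -35.5766] mom [ 4.4750000e-01  3.5230000e-01  2.7971164e+03 -3.3099500e+01]
green [164. 133.] rect [  0.539    0.1704 158.4041  70.7657  -6.141 ] mom [ 5.38700000e-01  1.70400000e-01  1.10377477e+04 -6.49240000e+00]
```

View pics/w_stack.png

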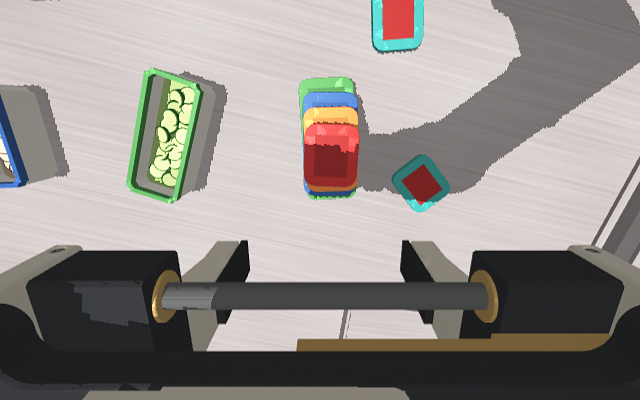

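```bash
python3 - <<'E'
from h import *
plan(0.4997,0.3759,0.070,10.5)
R=Rt(get_state()); 
E
```

```text
t 5.7 tcp [0.5336 0.3774 0.2496] jawdir 103.4 j1,j6 [  52.3 -128.9]
 toolshift(before turn) [ 0.1796  0.0064 -0.0333]  roll(rad) 0.0511 deg world -2.9 tilt deg 0.01
```

Lateral first, stopping at z≈0.10, then check.

```bash
python3 -m creep '{"jaw":[-1,-1,-1,-1,-1,-1,-1,-1,-1,-1],"translation":[[0,0.0032,-0.0167],[0,0.0032,-0.0166],[0,0,0],[0.03,0,0],[0.04,0,0],[0.04,0,0],[0.03,0,0],[0,0,0],[0,0,0],[0,0,0]],"roll":[0,0,0.051,0,0,0,0,0,0,0]}'; 
python3 - <<'E'
from h import *
c=look('w_r1',['red'],z=.088)
plan(0.4997,0.3759,0.070,10.5)
E
```

```text
time_s: 6.7
tcp_pos: [0.5006, 0.3772, 0.1118]
eef_rot: [33.2, 89.8, 43.8]
contact_force: [0.8, 0.0, -0.4]
gripper_width: 0.0879
red [456. 251.] rect [ 0.4907  0.467  31.7858 22.0629 53.8778] mom [4.902000e-01 4.662000e-01 6.379633e+02 4.895410e+01]
red [322. 236.] rect [ 0.4988  0.3758 67.8196 56.6299 10.5604] mom [4.98900e-01 3.75800e-01 3.64976e+03 1.10983e+01]
red [415.  25.] rect [  0.3673   0.4028  25.209   21.0243 -72.664 ] mom [ 3.681000e-01  4.027000e-01  4.900304e+02 -8.126390e+01]
t 6.75 tcp [0.5006 0.3772 0.1119] jawdir 100.6 j1,j6 [  54.8 -134.3]
 toolshift(before turn) [ 0.0419 -0.0012 -0.0012]  roll(rad) 0.0016 deg world -0.1 tilt deg 0.2
```

View pics/w_r1.png

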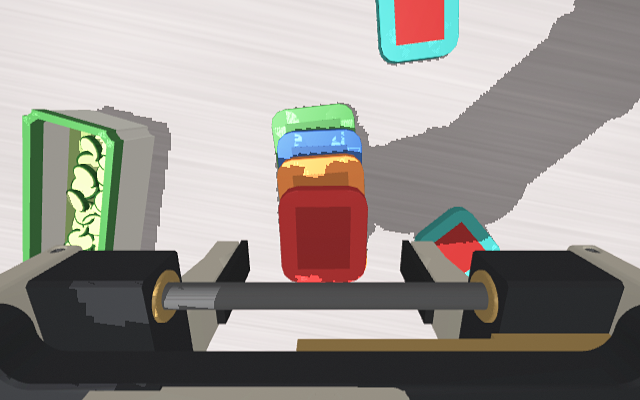

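```bash
python3 -m creep '{"jaw":[-1,-1,-1,-1,0.6,0.6,0.6,0.6,0.6,0.6],"translation":[[0.02,-0.001,-0.0015],[0.02,0,0],[0.002,0,0],[0,0,0],[0,0,0],[0,0,0],[0,0,0],[0,0,0],[0,0,0],[0,0,0]],"roll":[0,0,0,0,0,0,0,0,0,0]}' 20; 
python3 - <<'E'
from h import *
plan(0.4997,0.3759,0.070,10.5)
plan(0.4797,-0.363,0.25,2)
E
```

```text
time_s: 7.75
tcp_pos: [0.4984, 0.3751, 0.0679]
eef_rot: [34.3, 90.0, 44.9]
contact_force: [0.2, 1.0, 2.6]
gripper_width: 0.0567
t 7.75 tcp [0.4984 0.3751 0.0679] jawdir 100.6 j1,j6 [  54.9 -134.3]
 toolshift(before turn) [-0.0021  0.0006  0.0014]  roll(rad) 0.0016 deg world -0.1 tilt deg 0.03
t 7.75 tcp [0.4984 0.3751 0.0679] jawdir 100.6 j1,j6 [  54.9 -134.3]
 toolshift(before turn) [-0.1824 -0.722  -0.154 ]  roll(rad) 0.15 deg world -8.6 tilt deg 0.03
```

```bash
python3 -m creep '{"jaw":[0.6,0.6,0.6,0.6,0.6,0.6,0.6,0.6,0.6,0.6],"translation":[[-0.02,0,0],[-0.04,0,0],[-0.05,0,0],[-0.04,-0.01,-0.002],[0,-0.03,-0.006],[0,-0.045,-0.01],[0,-0.048,-0.0103],[0,-0.048,-0.0103],[0,-0.048,-0.0103],[0,-0.048,-0.0103]],"roll":[0,0,0,0,0,0,0,0,0,0]}'; python3 - <<'E'
from h import *
plan(0.4797,-0.363,0.22,2)
E
```

```text
time_s: 8.75
tcp_pos: [0.4904, 0.0898, 0.2176]
eef_rot: [25.8, 90.0, 36.4]
contact_force: [0.8, -0.6, -0.1]
gripper_width: 0.0569
t 8.75 tcp [0.4904 0.0898 0.2176] jawdir 100.6 j1,j6 [  33.  -112.4]
 toolshift(before turn) [-0.0024 -0.4431 -0.0939]  roll(rad) 0.1504 deg world -8.6 tilt deg 0.01
```

```bash
python3 -m creep '{"jaw":[0.6,0.6,0.6,0.6,0.6,0.6,0.6,0.6,0.6,0.6],"translation":[[0,-0.046,-0.0098],[0,-0.046,-0.0098],[0,-0.046,-0.0098],[0,-0.046,-0.0098],[0,-0.046,-0.0098],[0,-0.046,-0.0098],[0,-0.046,-0.0098],[0,-0.046,-0.0098],[0,-0.046,-0.0098],[0,-0.029,-0.0057]],"roll":[0,0,0,0,0,0,0,0,0,0.1]}'; python3 - <<'E'
from h import *
plan(0.4797,-0.363,0.22,2)
c=cam('wrist');cv2.imwrite('pics/w_r2.png',c['image'][:,:,::-1])
look('w_r3',['red'])
E
```

```text
time_s: 9.75
tcp_pos: [0.4793, -0.3639, 0.2171]
eef_rot: [175.4, 90.0, -179.9]
contact_force: [0.7, -0.1, -0.4]
gripper_width: 0.0565
t 9.75 tcp [ 0.4793 -0.3639  0.2171] jawdir 94.7 j1,j6 [-18.6 -66.7]
 toolshift(before turn) [-0.0029  0.0008  0.0005]  roll(rad) 0.0477 deg world -2.7 tilt deg 0.04
red [328. 321.] rect [  0.6519  -0.3537 129.3871  29.9921 -85.7974] mom [ 6.5110000e-01 -3.5390000e-01  3.5234972e+03 -8.5748400e+01]
red [322. 226.] rect [  0.5222  -0.3638 148.0626 131.1367   4.1932] mom [ 5.33500000e-01 -3.62400000e-01  1.53948813e+04  1.52300000e-01]
```

View pics/w_r2.png

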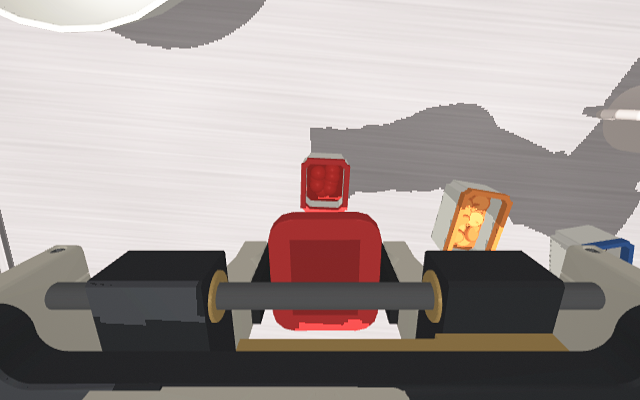

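```bash
cat >> h.py <<'E'
def held(col,lo=-.0019,smin=110,ucol=(300,345),show=None):
    """lid held: lo = lid origin height rel. TCP. Near/far end of lid in tool z from centre columns."""
    c=cam('wrist'); R=Rt(get_state()); t=get_state()['tcp_pos']
    if show: cv2.imwrite(show,c['image'][:,:,::-1])
    m=mask(c,col,smin)
    for u in ucol:
        r=np.where(m[:,u])[0]
        print('col',u,'runs',[ (int(a[0]),int(a[-1])) for a in np.split(r,np.where(np.diff(r)>1)[0]+1) if len(a)>3])
    return c
def toolpt(c,uv,dz):
    "pixel -> tool coords on plane at height TCP+dz"
    s=get_state(); P=ray(c,uv,s['tcp_pos'][2]+dz); return (P-s['tcp_pos'])@Rt(s)
E
python3 - <<'E'
from h import *
c=held('red')
for near in(208,209,210,211,212,213,214): print(near,toolpt(c,[[322,near]],.008).round(4))
for far in(328,330,331): print(far,toolpt(c,[[322,far]],.020).round(4))
i=c['image'][190:340,240:420]
cv2.imwrite('pics/w_r4.png',cv2.resize(i,None,fx=4,fy=4)[:,:,::-1])
E
```

```text
col 300 runs [(212, 281), (310, 330)]
col 345 runs [(162, 209), (212, 281), (310, 329)]
208 [[-0.008  -0.0029 -0.0326]]
209 [[-0.008  -0.0029 -0.032 ]]
210 [[-0.008  -0.0029 -0.0315]]
211 [[-0.008  -0.0029 -0.0309]]
212 [[-0.008  -0.003  -0.0304]]
213 [[-0.008  -0.003  -0.0298]]
214 [[-0.008  -0.003  -0.0293]]
328 [[-0.02   -0.0032  0.0326]]
330 [[-0.0201 -0.0032  0.0339]]
331 [[-0.0201 -0.0033  0.0346]]
```

View pics/w_r4.png

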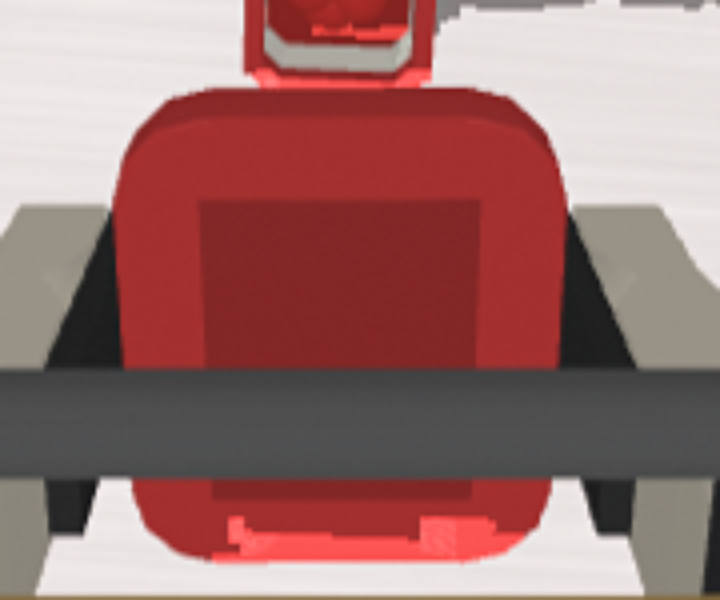

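```bash
python3 -m creep '{"jaw":[0.6,0.6,0.6,0.6,0.6,0.6,0.6,0.6,0.6,0.6],"translation":[[0,0,-0.0008],[0.03,0,0],[0.04,0,0],[0.04,0,0],[0.03,0,0],[0,0,0],[0,0,0],[0,0,0],[0,0,0],[0,0,0]],"roll":[0.048,0,0,0,0,0,0,0,0,0]}'; python3 - <<'E'
from h import *
plan(0.4785,-0.3636,0.0475,2)
c=cam('wrist');cv2.imwrite('pics/w_r5.png',c['image'][:,:,::-1])
c=cam('side');cv2.imwrite('pics/s_r5.png',cv2.resize(c['image'][80:240,280:480],None,fx=3,fy=3)[:,:,::-1])
E
```

```text
time_s: 10.9
tcp_pos: [0.4801, -0.3613, 0.0791]
eef_rot: [-22.2, 89.9, -20.1]
contact_force: [-0.8, -0.4, -0.8]
gripper_width: 0.0567
t 10.9 tcp [ 0.4801 -0.3613  0.0791] jawdir 92.1 j1,j6 [-18.3 -69.5]
 toolshift(before turn) [ 0.0316 -0.0022 -0.0017]  roll(rad) 0.0021 deg world -0.1 tilt deg 0.15
```

View pics/w_r5.png

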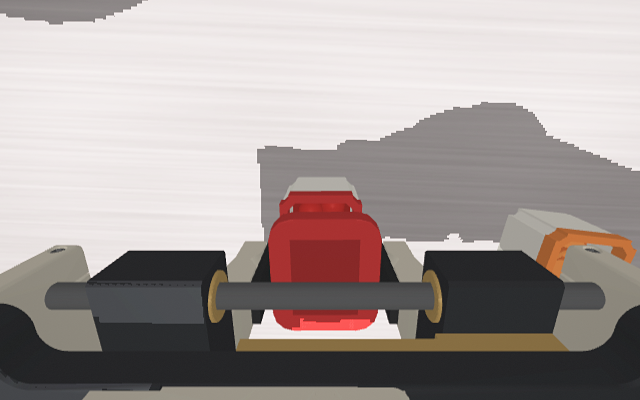

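View pics/s_r5.png

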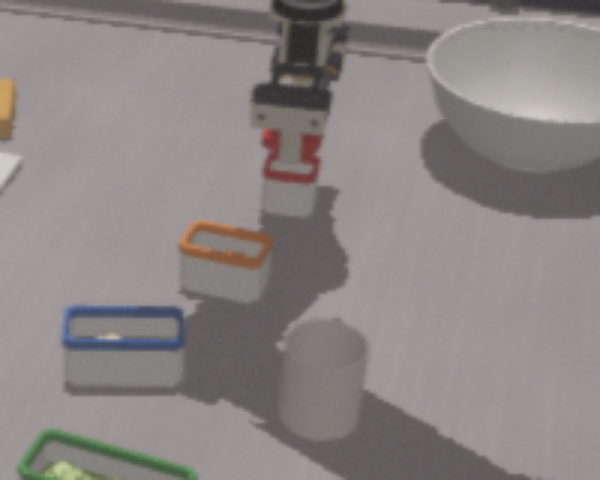

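```bash
python3 -m creep '{"jaw":[0.6,0.6,0.6,0.6,0.6,0.6,0.6,0.6,0.6,0.6],"translation":[[0,-0.0022,-0.0017],[0,0,0],[0.01,0,0],[0.006,0,0],[0.005,0,0],[0.004,0,0],[0.004,0,0],[0.003,0,0],[0,0,0],[0,0,0]],"roll":[0,0,0,0,0,0,0,0,0,0]}'; python3 - <<'E'
from h import *
plan(0.4785,-0.3636,0.0475,2)
c=cam('wrist');cv2.imwrite('pics/w_r6.png',c['image'][:,:,::-1])
E
```

```text
time_s: 12.0
tcp_pos: [0.4777, -0.3633, 0.0467]
eef_rot: [-61.5, 90.0, -59.4]
contact_force: [-4.0, 4.8, 11.5]
gripper_width: 0.0569
t 12.0 tcp [ 0.4777 -0.3633  0.0467] jawdir 92.1 j1,j6 [-18.6 -69.3]
 toolshift(before turn) [-0.0008 -0.0003  0.0008]  roll(rad) 0.0025 deg world -0.1 tilt deg 0.02
```

View pics/w_r6.png

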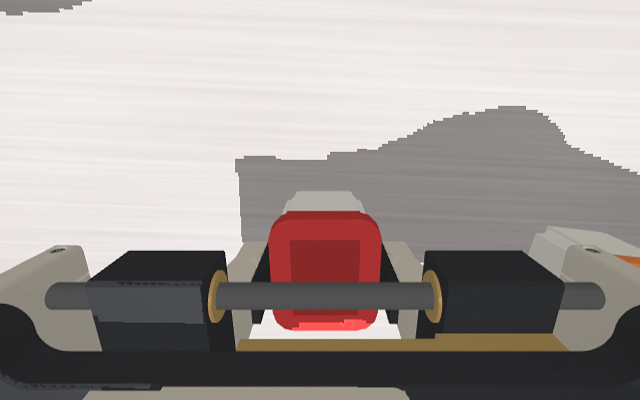

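```bash
python3 -m creep '{"jaw":[-1,-1,-1,-1,-1,-1,-1,-1,-1,-1],"translation":[[0,0,0],[0,0,0],[0,0,0],[0,0,0],[-0.01,0,0],[-0.03,0,0],[-0.04,0,0],[-0.04,0,0],[-0.04,0,0],[-0.02,0,0]],"roll":[0,0,0,0,0,0,0,0,0,0]}'; python3 - <<'E'
from h import *
c=look('w_r7',['red'],z=.067)
plan(0.51,0.372,0.25,11)
c=cam('side');cv2.imwrite('pics/s_r7.png',cv2.resize(c['image'][100:200,320:440],None,fx=5,fy=5)[:,:,::-1])
E
```

```text
time_s: 13.05
tcp_pos: [0.4787, -0.3642, 0.2306]
eef_rot: [-31.9, 89.7, -29.8]
contact_force: [-0.1, 0.7, -0.9]
gripper_width: 0.0876
red [327. 183.] rect [ 0.4784 -0.3635 65.1742 56.4474  2.1455] mom [ 4.7850000e-01 -3.6340000e-01  3.5264182e+03  2.2976000e+00]
t 13.1 tcp [ 0.4795 -0.3647  0.2329] jawdir 92.1 j1,j6 [-18.6 -69.3]
 toolshift(before turn) [-0.0202  0.735   0.0582]  roll(rad) -0.1545 deg world 8.9 tilt deg 0.5
```

View pics/w_r7.png

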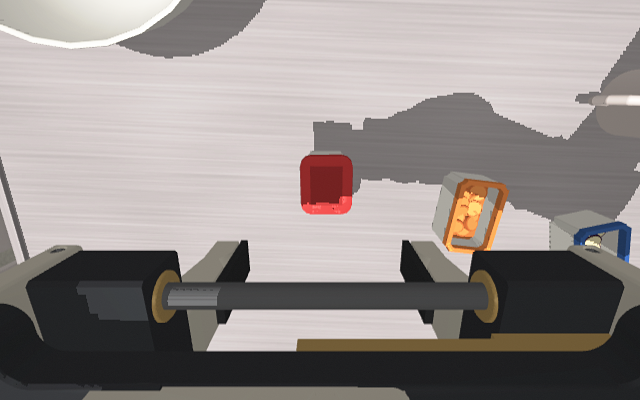

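View pics/s_r7.png

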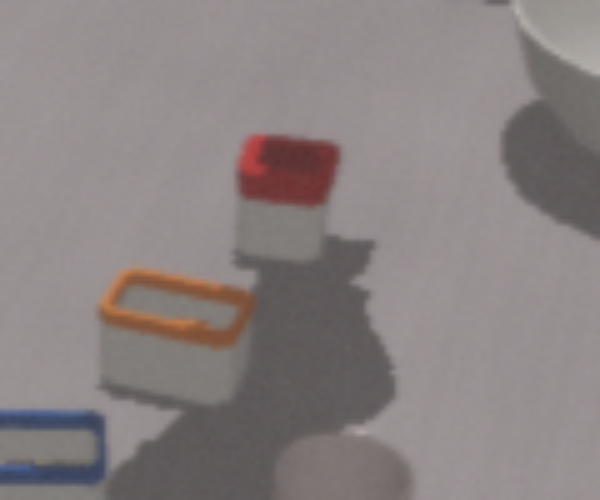

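```bash
python3 -m creep '{"jaw":[-1,-1,-1,-1,-1,-1,-1,-1,-1,-1],"translation":[[0,0.049,0.0055],[0,0.049,0.0055],[0,0.049,0.0055],[0,0.049,0.0055],[0,0.049,0.0055],[0,0.049,0.0055],[0,0.049,0.0055],[0,0.049,0.0055],[0,0.049,0.0055],[0,0.049,0.0055]],"roll":[0,0,0,0,0,0,0,0,0,0]}' && python3 -m creep '{"jaw":[-1,-1,-1,-1,-1,-1,-1,-1,-1,-1],"translation":[[0,0.049,0.0055],[0,0.049,0.0055],[0,0.049,0.0055],[0,0.049,0.0055],[0,0.049,0.0055],[0,0,0],[0,0,0],[0,0,0],[0,0,0],[0,0,0]],"roll":[0,0,0,0,0,-0.15,0,0,0,0]}'; python3 - <<'E'
from h import *
look('w_o1',['orange'],z=.066,smin=80)
look('w_o1',['blue'],z=.044,smin=80)
look('w_o1',['green'],z=.022,smin=80)
E
```

```text
time_s: 14.15
tcp_pos: [0.514, 0.1303, 0.2256]
eef_rot: [-160.3, 90.0, -158.2]
contact_force: [1.0, -1.2, 0.5]
gripper_width: 0.0877
time_s: 15.15
tcp_pos: [0.5332, 0.3732, 0.2261]
eef_rot: [40.1, 90.0, 50.6]
contact_force: [0.1, 0.1, 0.2]
gripper_width: 0.0877
orange [513. 342.] rect [  0.7059   0.5723 400.0855  28.3811 -79.4745] mom [ 7.0520000e-01  5.8210000e-01  9.9632117e+03 -7.8600800e+01]
orange [485. 294.] rect [ 0.6337  0.5902 78.7458 29.9767 25.1468] mom [6.3390000e-01 5.8950000e-01 1.9270898e+03 2.9223800e+01]
orange [165. 293.] rect [ 0.7049  0.2066 78.773  29.6657 -4.1216] mom [ 7.049000e-01  2.074000e-01  1.912649e+03 -7.664400e+00]
orange [333. 151.] rect [ 0.4971  0.3758 93.3312 59.8399 14.6546] mom [4.9710000e-01 3.7600000e-01 5.3772252e+03 1.4524900e+01]
blue [ 10. 196.] rect [ 6.03300e-01  1.60000e-02  6.57294e+01  1.89443e+01 -7.32020e+00] mom [ 6.099000e-01  1.280000e-02  7.251478e+02 -8.980000e-01]
blue [328.  99.] rect [  0.4474   0.3627  62.5111  23.2591 -73.6776] mom [ 4.483000e-01  3.625000e-01  1.324673e+03 -7.471260e+01]
green [158. 149.] rect [  0.5395   0.1694 159.4393  71.5141  -6.1418] mom [ 5.39300000e-01  1.69400000e-01  1.12141227e+04 -6.43560000e+00]
green [325.  87.] rect [  0.4417   0.3475  81.8888  45.6441 -42.1097] mom [ 4.4410000e-01  3.5210000e-01  2.4720001e+03 -4.4340100e+01]
```

View pics/w_o1.png

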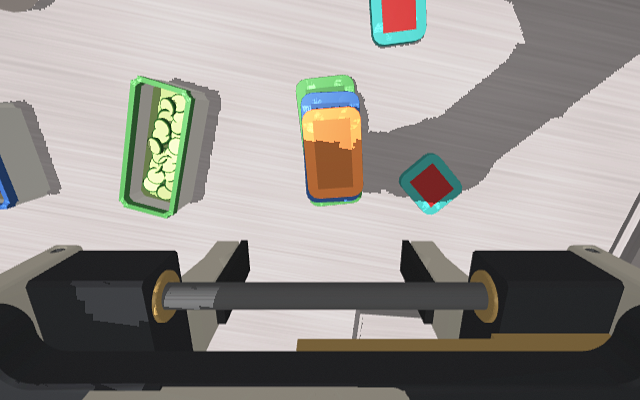

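```bash
python3 - <<'E'
from h import *
plan(0.4971,0.3759,0.0475,14.6)
E
```

```text
t 15.3 tcp [0.5332 0.3736 0.226 ] jawdir 100.6 j1,j6 [  52.2 -131.5]
 toolshift(before turn) [ 0.1785  0.0088 -0.0352]  roll(rad) -0.0696 deg world 4.0 tilt deg 0.04
```

```bash
python3 -m creep '{"jaw":[-1,-1,-1,-1,-1,-1,-1,-1,-1,-1],"translation":[[0,0.0044,-0.0176],[0,0.0044,-0.0176],[0,0,0],[0.03,0,0],[0.04,0,0],[0.04,0,0],[0.03,0,0],[0,0,0],[0,0,0],[0,0,0]],"roll":[0,0,-0.07,0,0,0,0,0,0,0]}'; 
python3 - <<'E'
from h import *
c=look('w_o2',['orange'],z=.066,smin=80)
plan(0.4971,0.3759,0.0475,14.6)
E
```

```text
time_s: 16.3
tcp_pos: [0.4979, 0.3773, 0.0878]
eef_rot: [30.2, 89.8, 44.9]
contact_force: [-0.3, 0.4, 0.0]
gripper_width: 0.0879
orange [515. 342.] rect [  0.5524   0.4879 226.6859  16.1162 -75.358 ] mom [ 5.5150000e-01  4.9360000e-01  3.2122369e+03 -7.4508700e+01]
orange [485. 294.] rect [ 0.5108  0.4949 44.6802 16.9748 29.387 ] mom [5.109000e-01 4.946000e-01 6.221917e+02 3.335330e+01]
orange [164. 292.] rect [5.66600e-01 2.81500e-01 4.47502e+01 1.67510e+01 2.21000e-02] mom [ 5.6660e-01  2.8190e-01  6.1215e+02 -3.4706e+00]
orange [319. 200.] rect [ 0.4891  0.3737 80.0114 59.7579 14.6885] mom [4.8980000e-01 3.7390000e-01 4.6756514e+03 1.4778600e+01]
t 16.35 tcp [0.4979 0.3774 0.0879] jawdir 104.7 j1,j6 [  55.1 -130.4]
 toolshift(before turn) [ 0.0404 -0.0013 -0.0012]  roll(rad) 0.002 deg world -0.1 tilt deg 0.2
```

View pics/w_o2.png

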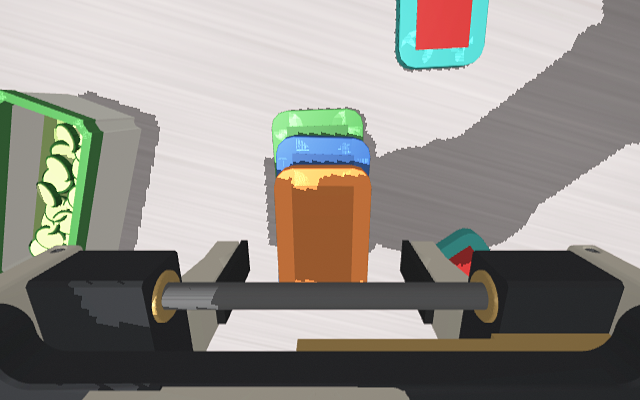

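```bash
python3 -m creep '{"jaw":[-1,-1,-1,-1,0.6,0.6,0.6,0.6,0.6,0.6],"translation":[[0.018,-0.0013,-0.0012],[0.018,0,0],[0.002,0,0],[0,0,0],[0,0,0],[0,0,0],[0,0,0],[0,0,0],[0,0,0],[0,0,0]],"roll":[0,0,0,0,0,0,0,0,0,0]}' 20; 
python3 - <<'E'
from h import *
plan(0.4971,0.3759,0.0475,14.6)
plan(0.515,-0.186,0.22,-3)
E
```

```text
time_s: 17.35
tcp_pos: [0.4962, 0.375, 0.048]
eef_rot: [24.8, 90.0, 39.5]
contact_force: [-1.2, 0.4, 3.0]
gripper_width: 0.0595
t 17.35 tcp [0.4962 0.375  0.048 ] jawdir 104.7 j1,j6 [  55.  -130.3]
 toolshift(before turn) [0.0005 0.0007 0.0011]  roll(rad) 0.0022 deg world -0.1 tilt deg 0.03
t 17.35 tcp [0.4962 0.375  0.048 ] jawdir 104.7 j1,j6 [  55.  -130.3]
 toolshift(before turn) [-0.1722 -0.5473 -0.1243]  roll(rad) 0.3094 deg world -17.7 tilt deg 0.03
```

```bash
python3 -m creep '{"jaw":[0.6,0.6,0.6,0.6,0.6,0.6,0.6,0.6,0.6,0.6],"translation":[[-0.02,0,0],[-0.04,0,0],[-0.05,0,0],[-0.05,0,0],[-0.01,-0.03,-0.0068],[0,-0.045,-0.0102],[0,-0.047,-0.0106],[0,-0.047,-0.0106],[0,-0.047,-0.0106],[0,-0.047,-0.0106]],"roll":[0,0,0,0,0,0,0,0,0,0]}'; python3 -m creep '{"jaw":[0.6,0.6,0.6,0.6,0.6,0.6,0.6,0.6,0.6,0.6],"translation":[[0,-0.047,-0.0106],[0,-0.047,-0.0106],[0,-0.047,-0.0106],[0,-0.047,-0.0106],[0,-0.047,-0.0106],[0,-0.046,-0.0104],[0,-0.004,-0.002],[0,0,0],[0,0,0],[0,0,0]],"roll":[0,0,0,0,0,0,0,0.15,0.15,0]}';python3 - <<'E'
from h import *
plan(0.515,-0.186,0.22,-3)
c=held('orange',ucol=(290,325,360),show='pics/w_o3.png')
E
```

```text
time_s: 18.35
tcp_pos: [0.5048, 0.1034, 0.2175]
eef_rot: [110.2, 90.0, 124.9]
contact_force: [1.6, 0.2, -0.9]
gripper_width: 0.0602
time_s: 19.35
tcp_pos: [0.5142, -0.1869, 0.2172]
eef_rot: [160.9, 90.0, 158.2]
contact_force: [0.4, 0.6, -0.0]
gripper_width: 0.0597
t 19.35 tcp [ 0.5142 -0.1869  0.2172] jawdir 87.4 j1,j6 [  0.5 -93.2]
 toolshift(before turn) [-0.0028  0.001   0.0008]  roll(rad) 0.0063 deg world -0.4 tilt deg 0.04
col 290 runs [(184, 281), (310, 327), (332, 350)]
col 325 runs [(146, 281), (310, 350)]
col 360 runs [(184, 281), (310, 315), (331, 350)]
```

View pics/w_o3.png

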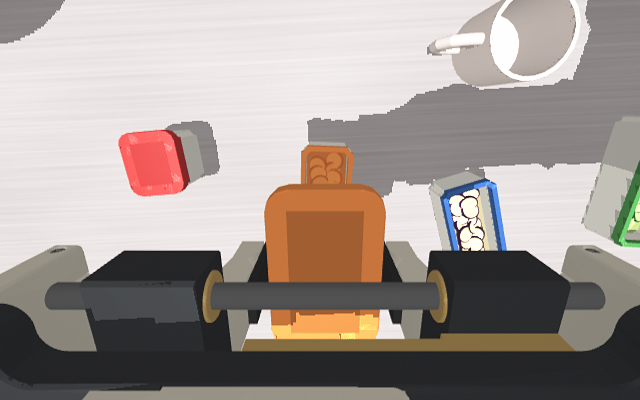

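```bash
python3 - <<'E'
from h import *
c=held('orange',ucol=(325,))
s=get_state()
print('near end tool z',toolpt(c,[[325,184]],.006).round(4), 'far',toolpt(c,[[325,339]],.018).round(4))
print('box near',ray(c,[[301,146],[353,146],[327,146]],.055).round(4))
m=mask(c,'orange');r=[ (v,np.where(m[v])[0][[0,-1]]) for v in range(140,184,5)];print(r)
E
```

```text
col 325 runs [(146, 281), (310, 350)]
near end tool z [[-0.006  -0.     -0.0449]] far [[-0.018  -0.0002  0.0419]]
box near [[ 0.47   -0.21    0.055 ]
 [ 0.4722 -0.1557  0.055 ]
 [ 0.4711 -0.1828  0.055 ]]Traceback (most recent call last):
  File "<stdin>", line 6, in <module>
IndexError: index 0 is out of bounds for axis 0 with size 0
```

```bash
python3 -m creep '{"jaw":[0.6,0.6,0.6,0.6,0.6,0.6,0.6,0.6,0.6,0.6],"translation":[[0,0.001,0],[0.03,0,0],[0.04,0,0],[0.04,0,0],[0.026,0,0],[0,0,0],[0,0,0],[0,0,0],[0,0,0],[0,0,0]],"roll":[0.006,0,0,0,0,0,0,0,0,0]}'; python3 - <<'E'
from h import *
plan(0.5142,-0.1858,0.049,-3)
c=cam('wrist');cv2.imwrite('pics/w_o5.png',c['image'][:,:,::-1])
E
```

```text
time_s: 20.45
tcp_pos: [0.5153, -0.186, 0.0829]
eef_rot: [1.4, 89.9, -1.4]
contact_force: [-0.1, 0.5, -0.5]
gripper_width: 0.0598
t 20.45 tcp [ 0.5153 -0.186   0.0829] jawdir 87.2 j1,j6 [  0.7 -93.5]
 toolshift(before turn) [ 0.0339  0.0001 -0.0012]  roll(rad) 0.0035 deg world -0.2 tilt deg 0.14
```

View pics/w_o5.png

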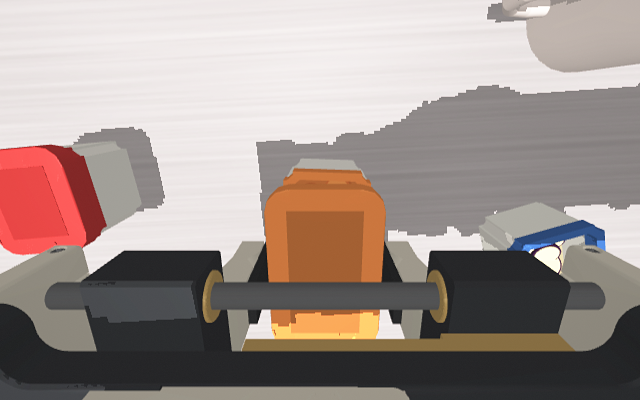

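```bash
python3 -m creep '{"jaw":[0.6,0.6,0.6,0.6,0.6,0.6,0.6,0.6,0.6,0.6],"translation":[[0,0,-0.0008],[0,0,0],[0.01,0,0],[0.007,0,0],[0.005,0,0],[0.004,0,0],[0.004,0,0],[0.004,0,0],[0.001,0,0],[0,0,0]],"roll":[0,0,0,0,0,0,0,0,0,0]}'; python3 - <<'E'
from h import *
plan(0.5142,-0.1858,0.049,-3)
c=cam('wrist');cv2.imwrite('pics/w_o6.png',c['image'][:,:,::-1])
E
```

```text
time_s: 21.5
tcp_pos: [0.514, -0.186, 0.0481]
eef_rot: [-25.4, 89.9, -28.2]
contact_force: [-6.1, 3.1, 16.6]
gripper_width: 0.06
t 21.5 tcp [ 0.514  -0.186   0.0481] jawdir 87.2 j1,j6 [  0.7 -93.5]
 toolshift(before turn) [-0.0009  0.0002  0.0002]  roll(rad) 0.004 deg world -0.2 tilt deg 0.06
```

View pics/w_o6.png

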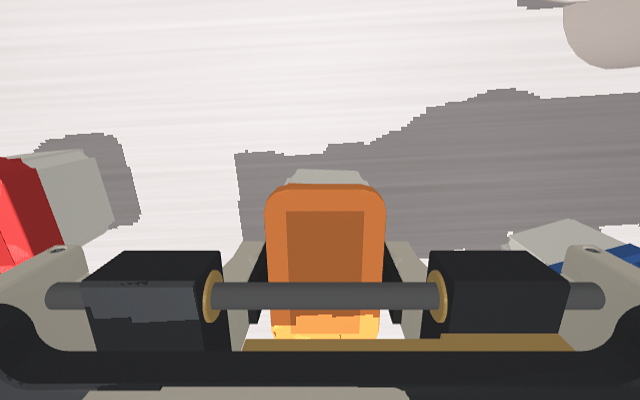

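```bash
python3 -m creep '{"jaw":[-1,-1,-1,-1,-1,-1,-1,-1,-1,-1],"translation":[[0,0,0],[0,0,0],[0,0,0],[0,0,0],[-0.01,0,0],[-0.03,0,0],[-0.04,0,0],[-0.04,0,0],[-0.04,0,0],[-0.02,0,0]],"roll":[0,0,0,0,0,0,0,0,0,0]}'; python3 - <<'E'
from h import *
c=look('w_o7',['orange','red'],z=.067)
plan(0.545,0.366,0.24,13)
c=cam('side');cv2.imwrite('pics/s_o7.png',cv2.resize(c['image'][100:200,320:440],None,fx=5,fy=5)[:,:,::-1])
E
```

```text
time_s: 22.55
tcp_pos: [0.515, -0.1863, 0.2314]
eef_rot: [-7.3, 89.7, -10.1]
contact_force: [0.6, 0.4, -0.1]
gripper_width: 0.0874
orange [498. 343.] rect [ 7.338000e-01 -3.080000e-02  4.059343e+02  2.734040e+01  8.726620e+01] mom [ 7.358000e-01 -1.690000e-02  9.489354e+03  8.822210e+01]
orange [485. 296.] rect [6.67100e-01 4.20000e-03 7.97792e+01 2.93877e+01 1.29942e+01] mom [6.6710000e-01 3.3000000e-03 1.9115838e+03 1.5948000e+01]
orange [166. 295.] rect [  0.6481  -0.3919  80.4836  30.04   -17.5643] mom [ 6.4830000e-01 -3.9110000e-01  1.9562224e+03 -2.1198400e+01]
orange [326. 177.] rect [ 0.5144 -0.1862 93.2935 59.6926 -2.7738] mom [ 5.1450000e-01 -1.8620000e-01  5.4078281e+03 -2.9589000e+00]
red [158. 160.] rect [ 0.479  -0.3598 65.4828 62.9706  2.2391] mom [ 4.7890000e-01 -3.6010000e-01  3.8910666e+03 -9.9893000e+00]
t 22.6 tcp [ 0.516  -0.1866  0.2335] jawdir 87.2 j1,j6 [  0.7 -93.5]
 toolshift(before turn) [-0.0072  0.5534  0.0023]  roll(rad) -0.2753 deg world 15.8 tilt deg 0.49
```

View pics/s_o7.png

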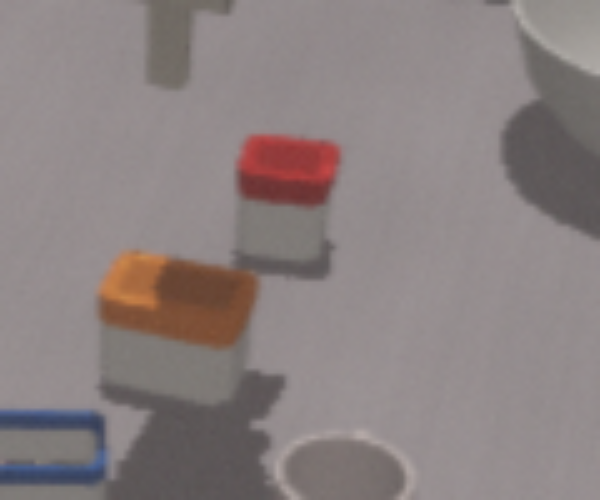

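Orange is seated level: 93.3×59.7 mm measured at z = 0.067, against 94×60. Next is the blue lid.

```bash
python3 -m creep '{"jaw":[-1,-1,-1,-1,-1,-1,-1,-1,-1,-1],"translation":[[0,0.049,0],[0,0.049,0],[0,0.049,0],[0,0.049,0],[0,0.049,0],[0,0.049,0],[0,0.049,0],[0,0.049,0],[0,0.049,0],[0,0.049,0]],"roll":[0,0,0,0,0,0,0,0,0,0]}' && python3 -m creep '{"jaw":[-1,-1,-1,-1,-1,-1,-1,-1,-1,-1],"translation":[[0,0.049,0],[0,0.014,0],[0,0,0],[0,0,0],[0,0,0],[0,0,0],[0,0,0],[0,0,0],[0,0,0],[0,0,0]],"roll":[0,0,-0.14,-0.14,0,0,0,0,0,0]}'; python3 - <<'E'
from h import *
look('w_b1',['blue'],z=.044,smin=80)
look('w_b1',['green'],z=.022,smin=80)
E
```

```text
time_s: 23.65
tcp_pos: [0.5372, 0.3053, 0.2264]
eef_rot: [-138.7, 90.0, -141.5]
contact_force: [1.5, -0.4, 0.5]
gripper_width: 0.0882
time_s: 24.65
tcp_pos: [0.541, 0.3663, 0.2266]
eef_rot: [47.0, 90.0, 60.2]
contact_force: [-0.4, 0.5, -0.7]
gripper_width: 0.0877
blue [ 10. 169.] rect [ 5.98300e-01  1.51000e-02  7.57107e+01  2.08122e+01 -4.68870e+00] mom [6.066000e-01 1.160000e-02 8.952996e+02 1.829700e+00]
blue [346. 137.] rect [  0.495    0.3742 120.6004  62.0988  12.5012] mom [4.9520000e-01 3.7420000e-01 7.2993825e+03 1.2543700e+01]
green [336.  86.] rect [  0.4542   0.344   99.5893  53.6944 -28.4617] mom [ 4.5200000e-01  3.5290000e-01  3.2359703e+03 -2.1067900e+01]
green [165. 134.] rect [  0.5388   0.1703 159.2185  71.156   -6.1596] mom [ 5.38500000e-01  1.70300000e-01  1.11425575e+04 -6.48210000e+00]
```

View pics/w_b1.png

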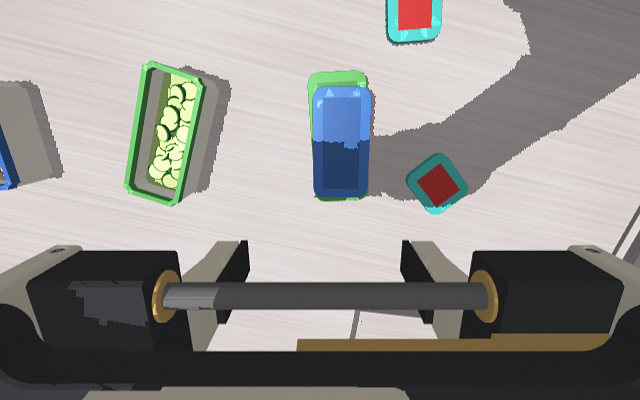

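```bash
python3 - <<'E'
from h import *
plan(0.4951,0.3742,0.0255,12.5)
E
```

```text
t 24.75 tcp [0.5409 0.3663 0.2266] jawdir 103.2 j1,j6 [  51.2 -128. ]
 toolshift(before turn) [ 0.2011  0.0181 -0.0429]  roll(rad) 0.0122 deg world -0.7 tilt deg 0.0
```

```bash
python3 -m creep '{"jaw":[-1,-1,-1,-1,-1,-1,-1,-1,-1,-1],"translation":[[0,0.009,-0.0215],[0,0.009,-0.0215],[0,0,0],[0.03,0,0],[0.045,0,0],[0.045,0,0],[0.04,0,0],[0,0,0],[0,0,0],[0,0,0]],"roll":[0,0,0.012,0,0,0,0,0,0,0]}'; 
python3 - <<'E'
from h import *
c=look('w_b2',['blue'],z=.044,smin=80)
plan(0.4951,0.3742,0.0255,12.5)
E
```

```text
time_s: 25.75
tcp_pos: [0.4964, 0.3754, 0.0691]
eef_rot: [31.2, 89.8, 43.8]
contact_force: [0.5, -0.9, 0.3]
gripper_width: 0.0877
blue [323. 312.] rect [  0.552    0.387   54.8275   4.2312 -77.5209] mom [  0.5519   0.3867 216.2895 -77.4385]
blue [319. 189.] rect [ 0.4821  0.371  95.6685 62.4426 13.0142] mom [4.8260000e-01 3.7120000e-01 5.8497371e+03 1.3200200e+01]
t 25.8 tcp [0.4963 0.3754 0.0693] jawdir 102.6 j1,j6 [  55.1 -132.6]
 toolshift(before turn) [ 0.0438 -0.0011 -0.0016]  roll(rad) 0.0009 deg world -0.1 tilt deg 0.24
```

View pics/w_b2.png

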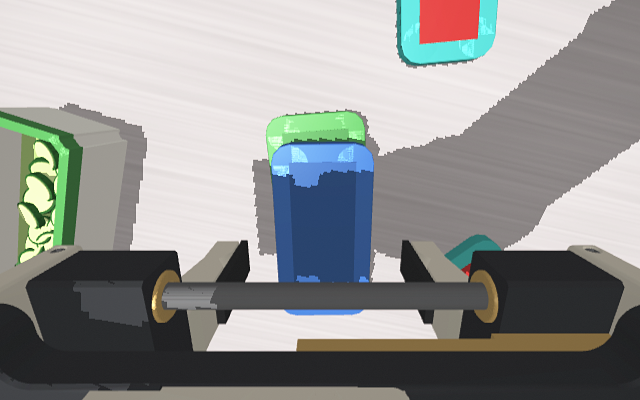

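```bash
python3 -m creep '{"jaw":[-1,-1,-1,-1,0.6,0.6,0.6,0.6,0.6,0.6],"translation":[[0.02,-0.0005,-0.0014],[0.02,0,0],[0.0022,0,0],[0,0,0],[0,0,0],[0,0,0],[0,0,0],[0,0,0],[0,0,0],[0,0,0]],"roll":[0,0,0,0,0,0,0,0,0,0]}' 20; 
python3 - <<'E'
from h import *
plan(0.4951,0.3742,0.0255,12.5)
plan(0.5765,-0.0150,0.22,15.3)
E
```

```text
time_s: 26.8
tcp_pos: [0.4939, 0.3736, 0.0249]
eef_rot: [30.1, 90.0, 42.6]
contact_force: [-1.2, -1.1, 4.8]
gripper_width: 0.063
t 26.8 tcp [0.4939 0.3736 0.0249] jawdir 102.6 j1,j6 [  55.2 -132.6]
 toolshift(before turn) [-0.0006  0.0004  0.0013]  roll(rad) 0.0009 deg world -0.1 tilt deg 0.04
t 26.8 tcp [0.4939 0.3736 0.0249] jawdir 102.6 j1,j6 [  55.2 -132.6]
 toolshift(before turn) [-0.1952 -0.3972 -0.0037]  roll(rad) -0.048 deg world 2.7 tilt deg 0.04
```

```bash
python3 -m creep '{"jaw":[0.6,0.6,0.6,0.6,0.6,0.6,0.6,0.6,0.6,0.6],"translation":[[-0.02,0,0],[-0.04,0,0],[-0.05,0,0],[-0.05,0,0],[-0.03,-0.02,0],[0,-0.04,0],[0,-0.047,-0.001],[0,-0.047,-0.001],[0,-0.047,-0.001],[0,-0.047,-0.001]],"roll":[0,0,0,0,0,0,0,0,0,0]}'; python3 -m creep '{"jaw":[0.6,0.6,0.6,0.6,0.6,0.6,0.6,0.6,0.6,0.6],"translation":[[0,-0.047,0],[0,-0.047,0],[0,-0.04,0],[0,-0.015,0],[0,0,0],[0,0,0],[0,0,0],[0,0,0],[0,0,0],[0,0,0]],"roll":[0,0,0,0,-0.048,0,0,0,0,0]}';python3 - <<'E'
from h import *
plan(0.5765,-0.0150,0.22,15.3)
c=held('blue',ucol=(325,),show='pics/w_b3.png')
E
```

```text
time_s: 27.8
tcp_pos: [0.5433, 0.1285, 0.2142]
eef_rot: [164.0, 90.0, 176.6]
contact_force: [0.3, 0.2, 0.2]
gripper_width: 0.063
time_s: 28.8
tcp_pos: [0.5759, -0.0147, 0.2144]
eef_rot: [4.1, 90.0, 19.5]
contact_force: [-0.2, 0.4, -1.4]
gripper_width: 0.0629
t 28.8 tcp [ 0.5759 -0.0147  0.2144] jawdir 105.3 j1,j6 [ 18.  -92.7]
 toolshift(before turn) [-0.0056 -0.0005  0.0004]  roll(rad) 0.0002 deg world -0.0 tilt deg 0.0
col 325 runs [(133, 137), (158, 281), (310, 338)]
```

View pics/w_b3.png

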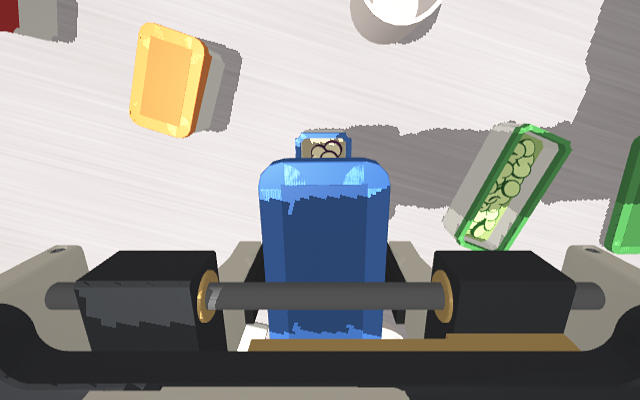

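```bash
python3 - <<'E'
from h import *
c=held('blue',ucol=(315,325,335))
m=mask(c,'blue',80)
for v in (130,132,134,138,144,150,260): 
    w=np.where(m[v])[0]; print(v,w[[0,-1]] if len(w) else 0)
print('near end tool z',toolpt(c,[[325,158]],.007).round(4))
print('box near',ray(c,[[296,132],[351,132],[323,132]],.055).round(4))
E
```

```text
col 315 runs [(133, 137), (158, 281), (310, 338)]
col 325 runs [(133, 137), (158, 281), (310, 338)]
col 335 runs [(133, 137), (158, 281), (310, 338)]
130 0
132 0
134 [304 345]
138 [296 350]
144 [295 351]
150 [296 350]
260 [264 385]
near end tool z [[-0.007   0.0004 -0.0583]]
box near [[ 0.5279 -0.0581  0.055 ]
 [ 0.5131 -0.004   0.055 ]
 [ 0.5206 -0.0315  0.055 ]]
```

```bash
python3 -m creep '{"jaw":[0.6,0.6,0.6,0.6,0.6,0.6,0.6,0.6,0.6,0.6],"translation":[[0,-0.0013,-0.0004],[0.03,0,0],[0.04,0,0],[0.04,0,0],[0.024,0,0],[0,0,0],[0,0,0],[0,0,0],[0,0,0],[0,0,0]],"roll":[0,0,0,0,0,0,0,0,0,0]}'; python3 - <<'E'
from h import *
plan(0.5758,-0.0161,0.0479,15.3)
c=cam('wrist');cv2.imwrite('pics/w_b5.png',c['image'][:,:,::-1])
E
```

```text
time_s: 29.9
tcp_pos: [0.5766, -0.0163, 0.0817]
eef_rot: [0.8, 89.9, 16.1]
contact_force: [0.1, 0.2, -0.9]
gripper_width: 0.0629
t 29.9 tcp [ 0.5766 -0.0163  0.0817] jawdir 105.3 j1,j6 [ 17.8 -92.5]
 toolshift(before turn) [ 0.0338  0.0004 -0.0008]  roll(rad) -0.0002 deg world 0.0 tilt deg 0.13
```

View pics/w_b5.png

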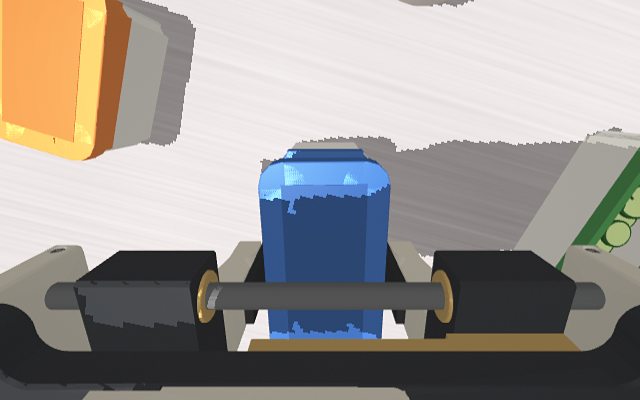

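Aligned: the box's near edge is centred at column ~326 and the lid at ~324.5. Descending.

```bash
python3 -m creep '{"jaw":[0.6,0.6,0.6,0.6,0.6,0.6,0.6,0.6,0.6,0.6],"translation":[[0,0.0004,-0.0006],[0,0,0],[0.01,0,0],[0.007,0,0],[0.005,0,0],[0.004,0,0],[0.004,0,0],[0.003,0,0],[0.001,0,0],[0,0,0]],"roll":[0,0,0,0,0,0,0,0,0,0]}'; python3 - <<'E'
from h import *
plan(0.5758,-0.0161,0.0479,15.3)
c=cam('wrist');cv2.imwrite('pics/w_b6.png',c['image'][:,:,::-1])
E
```

```text
time_s: 30.95
tcp_pos: [0.5752, -0.0163, 0.0477]
eef_rot: [-46.9, 90.0, -31.6]
contact_force: [-5.8, 1.8, 12.8]
gripper_width: 0.0632
t 30.95 tcp [ 0.5752 -0.0163  0.0477] jawdir 105.3 j1,j6 [ 17.9 -92.6]
 toolshift(before turn) [-0.0002  0.      0.0006]  roll(rad) 0.0005 deg world -0.0 tilt deg 0.03
```

View pics/w_b6.png

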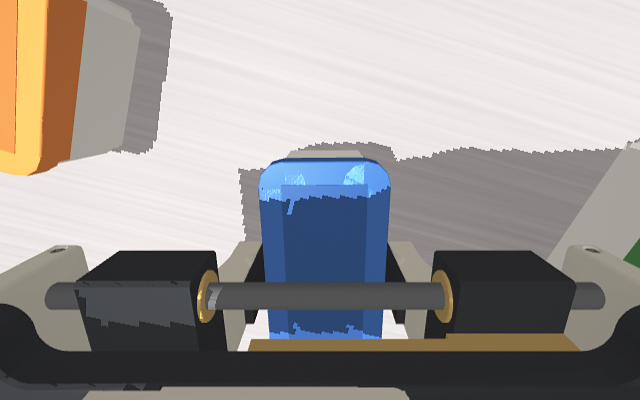

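```bash
python3 -m creep '{"jaw":[-1,-1,-1,-1,-1,-1,-1,-1,-1,-1],"translation":[[0,0,0],[0,0,0],[0,0,0],[0,0,0],[-0.01,0,0],[-0.03,0,0],[-0.04,0,0],[-0.04,0,0],[-0.04,0,0],[-0.02,0,0]],"roll":[0,0,0,0,0,0,0,0,0,0]}'; python3 - <<'E'
from h import *
c=look('w_b7',['blue'],z=.067,smin=80)
plan(0.55,0.356,0.25,13)
c=cam('side');cv2.imwrite('pics/s_b7.png',cv2.resize(c['image'][100:260,260:440],None,fx=3.3,fy=3.3)[:,:,::-1])
E
```

```text
time_s: 32.0
tcp_pos: [0.5766, -0.0163, 0.2313]
eef_rot: [-8.3, 89.7, 7.0]
contact_force: [0.7, 0.7, -0.3]
gripper_width: 0.0875
blue [322. 177.] rect [ 5.760000e-01 -1.610000e-02  1.204529e+02  6.248370e+01  1.575910e+01] mom [ 5.7620000e-01 -1.6100000e-02  7.3585528e+03  1.5915300e+01]
t 32.05 tcp [ 0.5776 -0.0162  0.2336] jawdir 105.3 j1,j6 [ 17.8 -92.6]
 toolshift(before turn) [-0.0164  0.3663  0.072 ]  roll(rad) 0.0407 deg world -2.3 tilt deg 0.5
```

View pics/s_b7.png

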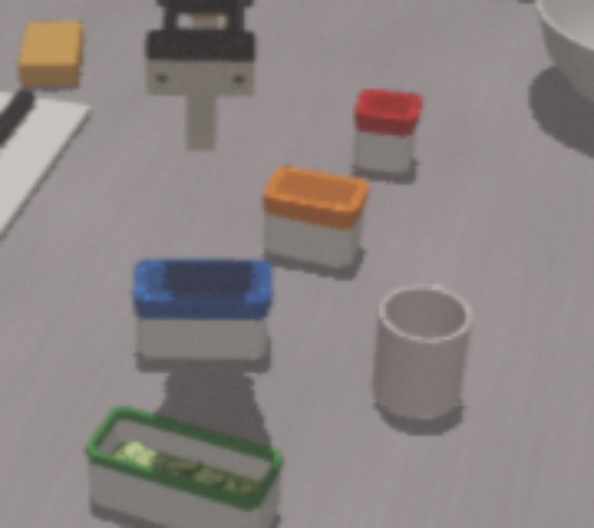

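View pics/w_b7.png

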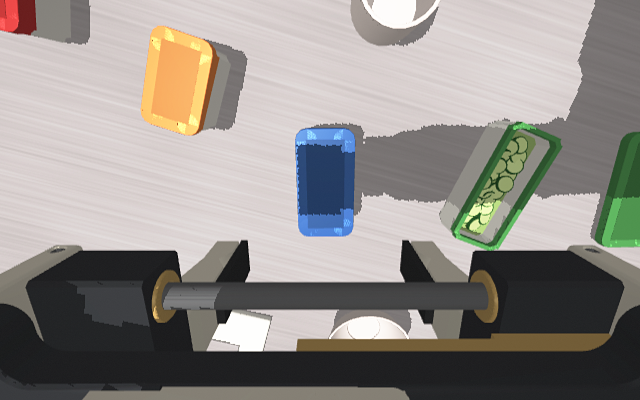

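Blue is seated and level. Now the green lid.

```bash
python3 -m creep '{"jaw":[-1,-1,-1,-1,-1,-1,-1,-1,-1,-1],"translation":[[0,0.046,0.009],[0,0.046,0.009],[0,0.046,0.009],[0,0.046,0.009],[0,0.046,0.009],[0,0.046,0.009],[0,0.046,0.009],[0,0.044,0.009],[0,0,0],[0,0,0]],"roll":[0,0,0,0,0,0,0,0,0.04,0]}'; python3 - <<'E'
from h import *
look('w_g1',['green'],z=.022,smin=80)
plan(0.489,0.357,0.003,13)
E
```

```text
time_s: 33.1
tcp_pos: [0.5474, 0.3568, 0.2253]
eef_rot: [-149.9, 89.9, -136.8]
contact_force: [-0.2, -0.1, 1.2]
gripper_width: 0.0881
green [346. 120.] rect [  0.4929   0.3719 148.325   65.4207  15.9498] mom [4.925000e-01 3.722000e-01 9.438761e+03 1.643050e+01]
green [171. 131.] rect [  0.5382   0.1711 158.9506  70.8922  -6.1598] mom [ 5.38000000e-01  1.71100000e-01  1.10944709e+04 -6.41200000e+00]
t 33.15 tcp [0.5477 0.3558 0.2256] jawdir 103.1 j1,j6 [  50.1 -127. ]
 toolshift(before turn) [ 0.2227  0.0146 -0.0566]  roll(rad) 0.0014 deg world -0.1 tilt deg 0.09
```

View pics/w_g1.png

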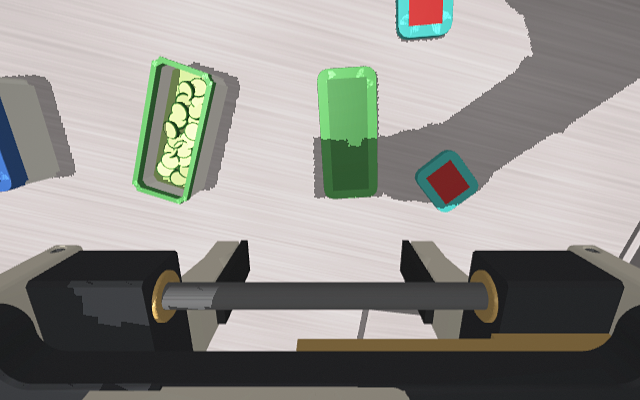

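```bash
python3 - <<'E'
from h import *
c=cam('wrist')
P=ray(c,[[416,180],[440,208],[445,152]],.02)-np.array([.4928,.372,0])
a=np.radians(16);print('along,across mm',[(round(1e3*(p[0]*np.cos(a)+p[1]*np.sin(a))),round(1e3*(-p[0]*np.sin(a)+p[1]*np.cos(a)))) for p in P])
plan(0.4928,0.372,0.004,16)
E
```

```text
along,across mm [(57, 81), (95, 112), (25, 114)]
t 33.2 tcp [0.5479 0.3553 0.2259] jawdir 103.0 j1,j6 [  50. -127.]
 toolshift(before turn) [ 0.222   0.0289 -0.0497]  roll(rad) -0.0515 deg world 3.0 tilt deg 0.06
```

```bash
python3 -m creep '{"jaw":[-1,-1,-1,-1,-1,-1,-1,-1,-1,-1],"translation":[[0,0.0145,-0.0248],[0,0.0145,-0.0248],[0,0,0],[0.03,0,0],[0.05,0,0],[0.05,0,0],[0.045,0,0],[0,0,0],[0,0,0],[0,0,0]],"roll":[0,0,-0.052,0,0,0,0,0,0,0]}'; 
python3 - <<'E'
from h import *
c=look('w_g2',['green'],z=.022,smin=80)
plan(0.4928,0.372,0.004,16)
E
```

```text
time_s: 34.2
tcp_pos: [0.4949, 0.374, 0.0544]
eef_rot: [29.4, 89.8, 45.4]
contact_force: [0.9, -0.2, 0.7]
gripper_width: 0.0877
green [319. 316.] rect [  0.5584   0.3918  63.7967  11.5524 -74.102 ] mom [ 5.581000e-01  3.915000e-01  6.693018e+02 -7.378330e+01]
green [315. 168.] rect [  0.4761   0.3676 114.9712  65.4194  16.5082] mom [4.7650000e-01 3.6780000e-01 7.3898518e+03 1.6679200e+01]
green [ 39. 187.] rect [  0.5183   0.1834 103.8759  39.2192  -2.0297] mom [ 5.1510000e-01  1.8190000e-01  3.5056518e+03 -3.9584000e+00]
t 34.25 tcp [0.4949 0.3741 0.0545] jawdir 106.0 j1,j6 [  55.1 -129.2]
 toolshift(before turn) [ 0.0505 -0.0016 -0.0028]  roll(rad) -0.0003 deg world 0.0 tilt deg 0.27
```

View pics/w_g2.png

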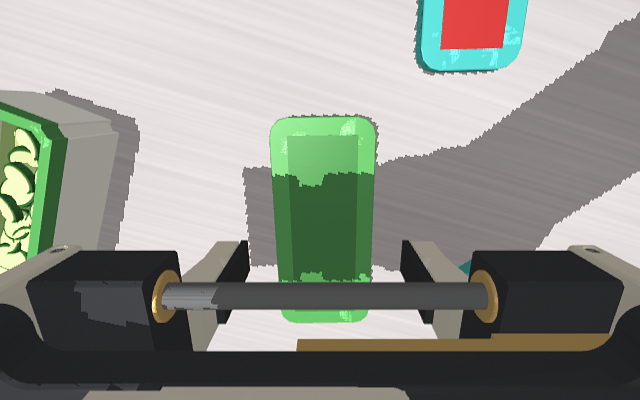

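```bash
python3 -m creep '{"jaw":[-1,-1,-1,-1,-1,0.6,0.6,0.6,0.6,0.6],"translation":[[0.02,-0.0008,-0.0022],[0.02,0,0],[0.006,0,0],[0.0022,0,0],[0,0,0],[0,0,0],[0,0,0],[0,0,0],[0,0,0],[0,0,0]],"roll":[-0.006,0,0,0,0,0,0,0,0,0]}' 25; 
python3 - <<'E'
from h import *
plan(0.4928,0.372,0.004,16.5)
plan(0.531,0.1848,0.20,-6.2)
E
```

```text
time_s: 35.25
tcp_pos: [0.4916, 0.3718, 0.0036]
eef_rot: [28.1, 90.0, 44.4]
contact_force: [-1.4, 1.0, 4.2]
gripper_width: 0.0657
t 35.25 tcp [0.4916 0.3718 0.0036] jawdir 106.3 j1,j6 [  55.2 -128.9]
 toolshift(before turn) [-0.0004 -0.0001  0.0012]  roll(rad) -0.003 deg world 0.2 tilt deg 0.04
t 35.25 tcp [0.4916 0.3718 0.0036] jawdir 106.3 j1,j6 [  55.2 -128.9]
 toolshift(before turn) [-0.1965 -0.1904 -0.0147]  roll(rad) 0.3932 deg world -22.5 tilt deg 0.04
```

```bash
python3 -m creep '{"jaw":[0.6,0.6,0.6,0.6,0.6,0.6,0.6,0.6,0.6,0.6],"translation":[[-0.02,0,0],[-0.04,0,0],[-0.05,0,0],[-0.05,0,0],[-0.037,-0.01,0],[0,-0.04,-0.003],[0,-0.045,-0.004],[0,-0.045,-0.004],[0,-0.04,-0.003],[0,-0.01,-0.001]],"roll":[0,0,0,0,0,0,0,0,0,0]}'; python3 -m creep '{"jaw":[0.6,0.6,0.6,0.6,0.6,0.6,0.6,0.6,0.6,0.6],"translation":[[0,0,0],[0,0,0],[0,0,0],[0,0,0],[0,0,0],[0,0,0],[0,0,0],[0,0,0],[0,0,0],[0,0,0]],"roll":[0,0.131,0.131,0.131,0,0,0,0,0,0]}';python3 - <<'E'
from h import *
plan(0.531,0.1848,0.20,-6.2)
c=held('green',ucol=(315,325,335),smin=70,show='pics/w_g3.png')
m=mask(c,'green',70)
for v in range(100,150,4):
    w=np.where(m[v,:420])[0]; print(v,w[[0,-1]] if len(w) else 0,end=' ')
E
```

```text
time_s: 36.25
tcp_pos: [0.5303, 0.1815, 0.2001]
eef_rot: [-160.9, 90.0, -144.8]
contact_force: [-0.6, -0.3, -0.4]
gripper_width: 0.0653
time_s: 37.25
tcp_pos: [0.5304, 0.185, 0.2002]
eef_rot: [85.0, 90.0, 78.8]
contact_force: [-0.4, -0.1, -0.9]
gripper_width: 0.0657
t 37.25 tcp [0.5304 0.185  0.2002] jawdir 83.8 j1,j6 [  39.2 -135.4]
 toolshift(before turn) [ 0.0002 -0.0001  0.0006]  roll(rad) 0.0006 deg world -0.0 tilt deg 0.0
col 315 runs [(119, 125), (128, 281), (310, 338)]
col 325 runs [(119, 125), (128, 281), (310, 338)]
col 335 runs [(119, 124), (127, 281), (310, 338)]
100 0 104 0 108 0 112 0 116 0 120 [300 350] 124 [298 353] 128 [283 369] 132 [268 382] 136 [262 386] 140 [258 390] 144 [256 393] 148 [255 393]
```

View pics/w_g3.png

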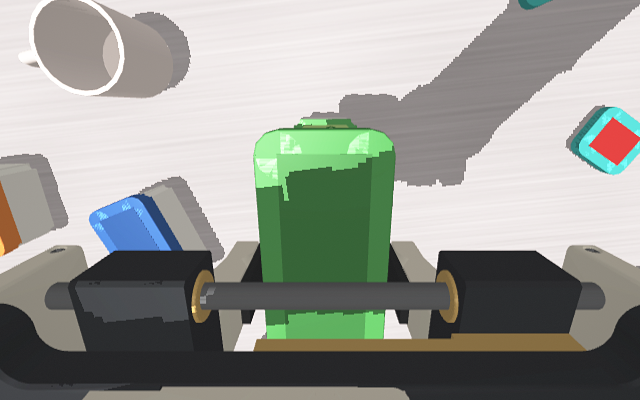

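```bash
python3 - <<'E'
from h import *
c=cam('wrist')
print(toolpt(c,[[324,127.5]],.0064).round(4))
P=ray(c,[[325.5,119]],.055)[0];a=np.radians(-6.2);print(P.round(4),(P[:2]+.072*np.array([np.cos(a),np.sin(a)])).round(4))
E
```

```text
[[-0.0064 -0.0005 -0.0731]]
[0.4599 0.1931 0.055 ] [0.5314 0.1853]
```

```bash
python3 -m creep '{"jaw":[0.6,0.6,0.6,0.6,0.6,0.6,0.6,0.6,0.6,0.6],"translation":[[0.02,0,0],[0.04,0,0],[0.04,0,0],[0.02,0,0],[0,0,0],[0,0,0],[0,0,0],[0,0,0],[0,0,0],[0,0,0]],"roll":[0,0,0,0,0,0,0,0,0,0]}'; python3 - <<'E'
from h import *
plan(0.5305,0.185,0.0486,-6.2)
c=cam('wrist');cv2.imwrite('pics/w_g5.png',c['image'][:,:,::-1])
E
```

```text
time_s: 38.35
tcp_pos: [0.5307, 0.1852, 0.0809]
eef_rot: [45.4, 89.9, 39.2]
contact_force: [0.3, -0.0, -0.5]
gripper_width: 0.0655
t 38.35 tcp [0.5307 0.1852 0.0809] jawdir 83.8 j1,j6 [  39.2 -135.4]
 toolshift(before turn) [ 0.0323 -0.0002 -0.0002]  roll(rad) 0.0 deg world -0.0 tilt deg 0.07
```

View pics/w_g5.png

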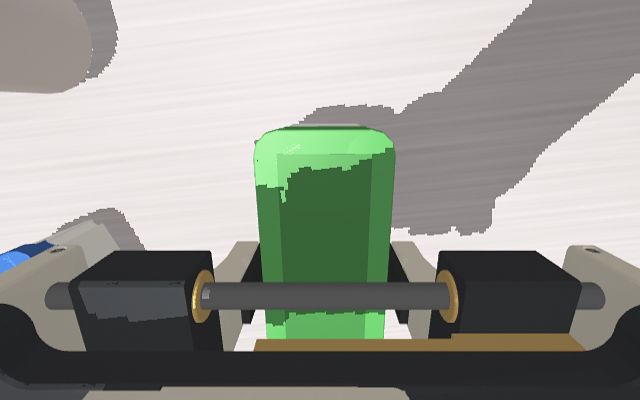

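```bash
python3 -m creep '{"jaw":[0.6,0.6,0.6,0.6,0.6,0.6,0.6,0.6,0.6,0.6],"translation":[[0,0,0],[0.01,0,0],[0.007,0,0],[0.005,0,0],[0.004,0,0],[0.004,0,0],[0.003,0,0],[0.001,0,0],[0,0,0],[0,0,0]],"roll":[0,0,0,0,0,0,0,0,0,0]}'; python3 - <<'E'
from h import *
plan(0.5305,0.185,0.0486,-6.2)
c=cam('wrist');cv2.imwrite('pics/w_g6.png',c['image'][:,:,::-1])
E
```

```text
time_s: 39.4
tcp_pos: [0.5305, 0.1849, 0.0485]
eef_rot: [8.6, 89.9, 2.5]
contact_force: [-8.7, -1.5, 22.9]
gripper_width: 0.0657
t 39.4 tcp [0.5305 0.1849 0.0485] jawdir 83.8 j1,j6 [  39.2 -135.4]
 toolshift(before turn) [-0.0001  0.0001  0.    ]  roll(rad) 0.0008 deg world -0.0 tilt deg 0.05
```

View pics/w_g6.png

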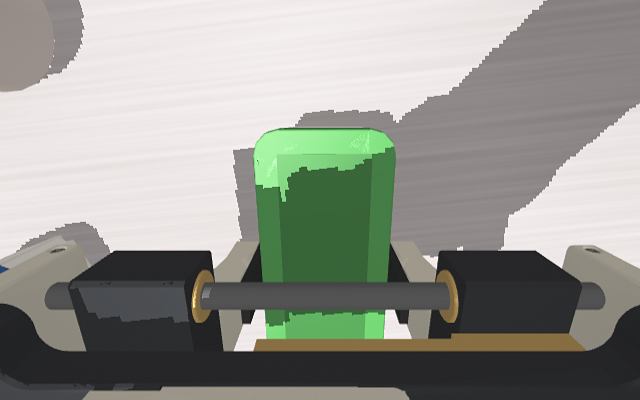

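Contact came at the seating height. Release, lift and check everything.

```bash
python3 -m creep '{"jaw":[-1,-1,-1,-1,-1,-1,-1,-1,-1,-1],"translation":[[0,0,0],[0,0,0],[0,0,0],[0,0,0],[-0.01,0,0],[-0.03,0,0],[-0.04,0,0],[-0.04,0,0],[-0.04,0,0],[-0.02,0,0]],"roll":[0,0,0,0,0,0,0,0,0,0]}'; python3 -m creep '{"jaw":[-1,-1,-1,-1,-1,-1,-1,-1,-1,-1],"translation":[[-0.01,0,0.01],[-0.01,0,0.01],[-0.01,0,0.01],[0,0,0.01],[0,0,0],[0,0,0],[0,0,0],[0,0,0],[0,0,0],[0,0,0]],"roll":[0,0,0,0,0,0,0,0,0,0]}';python3 - <<'E'
from h import *
c=look('w_g7',['green'],z=.067,smin=80)
plan(0.55,0.356,0.25,13)
c=cam('side');cv2.imwrite('pics/s_g7.png',cv2.resize(c['image'][120:280,260:440],None,fx=3.3,fy=3.3)[:,:,::-1])
c=cam('top');cv2.imwrite('pics/t_g7.png',c['image'][:,:,::-1])
E
```

```text
time_s: 40.45
tcp_pos: [0.5317, 0.1854, 0.231]
eef_rot: [34.6, 89.7, 28.4]
contact_force: [1.0, -0.1, -0.4]
gripper_width: 0.0877
time_s: 41.45
tcp_pos: [0.57, 0.1807, 0.2561]
eef_rot: [178.4, 90.0, 172.2]
contact_force: [-0.2, -0.8, 0.3]
gripper_width: 0.0875
green [324. 145.] rect [  0.5317   0.1843 147.9193  65.4274  -5.9929] mom [ 5.3180000e-01  1.8420000e-01  9.5113039e+03 -5.8989000e+00]
t 41.5 tcp [0.5701 0.1807 0.2562] jawdir 83.8 j1,j6 [  36.3 -132.5]
 toolshift(before turn) [ 0.0062  0.1721 -0.0389]  roll(rad) -0.3349 deg world 19.2 tilt deg 0.0
```

View pics/w_g7.png

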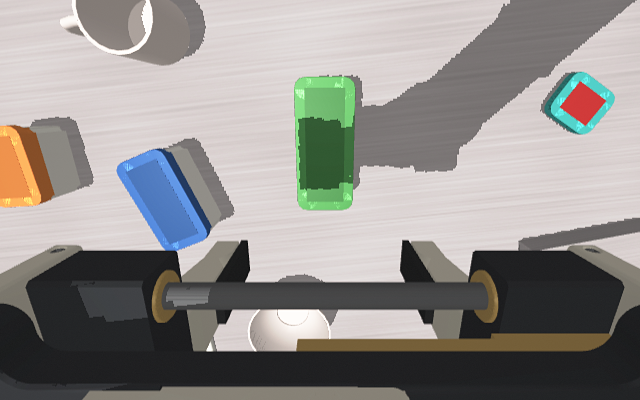

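View pics/s_g7.png

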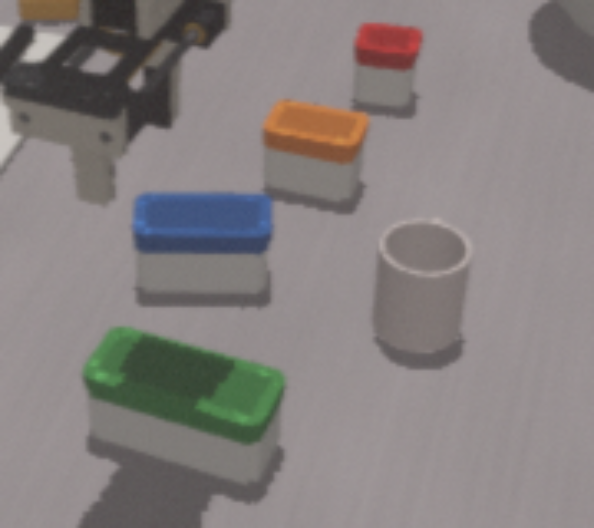

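View pics/t_g7.png

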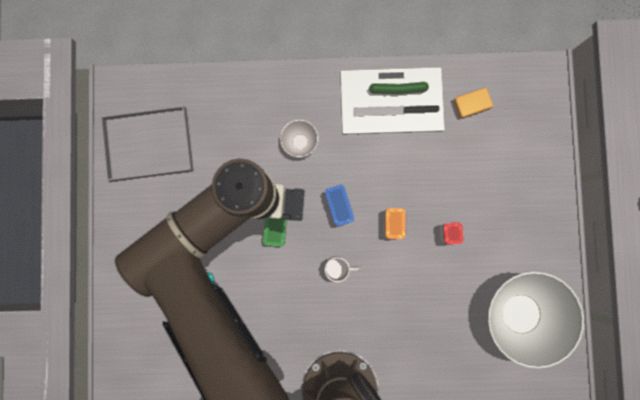

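All four lids are down and level. The mug (336,269) and bowl (299,139) are at the same pixels as at the start. Handing in.

```bash
python3 -c "
from plant import *
print(close_job())"
```

```text
the job is handed in; nothing more can be done
None
```

I took the stack apart from the top (red, orange, blue, green) and placed each lid on its own container. I handed the job in at about 41.6 s of the 120 s; no verdict was reported.

- **Seating:** each lid stopped within about 1 mm of the seating height, with 11–23 N of contact force.
- **Size check:** seen from the wrist camera after release and measured at the seated height of 67 mm, every lid came out within about 2 mm of its true size. In the side view all four looked level.
- **Position check:** the lid centres lie about 1–1.5 mm from the box centres I had measured from the wrist beforehand, and within about 1–2° in direction. The calibration is only good to about 2 mm.
- **Bystanders:** the mug and the white bowl are at the same pixels in the top view as at the start, and the containers did not visibly move.
- **Disagreements:**
  - Wrist and top views of box_red differed by about 2 mm.
  - Oblique views of box_orange gave its direction as anywhere from -2.3° to -4.8°; I used -3°.
  - When a lid was held, its near edge suggested it sat about 1 mm further along its length than my other measurements did; I used the smaller figure.
- **Not rechecked:** at the last check, the arm partly hid the green lid in the top view, so that lid rests on the wrist and side views.

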